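Check the batter dispenser before service

TASK

Check the freshly washed batter dispenser before service: pick up the lemon that was left in front of its stand and put it in the red bowl, then stand the blue food box flat on the worktop under the nozzle to catch the drips. Turn the portion dial on the lid past its click to the large dot (at the small dot the trigger is stopped short), then squeeze the red trigger fully against the grip, hold it for a moment to see that the valve opens, and let it spring right back. Leave the box there and do not work the trigger before it stands under the nozzle; leave the jar, the spice jar, the red squeeze bottle and the tomato beside the box where they are.

Things in the scene. Friction and masses are not known exactly. Their poses are not given: they have to be found in the camera images.
- dispenser: Batter dispenser, fixed: clear jug (radius 46 mm, z 116 to 203 mm over the worktop), black nozzle below, white lid (radius 50 mm, top at z 212 mm), in a bent steel bar stand. Origin on the worktop under the jug's axis, z up. Local +y points to the handle, -y is the open side where the box goes in.
- nozzle (a point): Centre of the nozzle's mouth, on the jug's axis, 95 mm above the worktop.
- stand_mouth (a point): Middle of the open side of the stand's U-shaped foot of 12 mm round bar on the worktop, dispenser (0, -85, 6) mm. Side bars at dispenser x = -85 and +85 mm (158 mm clear), from here to y = +75; cross bar at y = +92. An upright on each side bar at y = +22 rises to z 166 and bends in to the jug.
- grip_back (a point): Middle of the outer face of the fixed black upright grip, dispenser (0, 132, 188) mm. The grip is 24 mm wide (dispenser x), 18 mm thick (y 114 to 132), with a free top at z 227; only a low arm (top at z 138) joins it to the jug.
- trigger (a joint): Red sprung trigger between jug and grip, rad: 0 = released (leaning to the jug), 0.30 = fully squeezed, upright at the grip; 4 to 12 N. With the dial at the small dot it stops at about 0.1. A bar 18 mm wide, 8 mm thick; pivot at dispenser y 108, z 130 mm; free top at rest at y 81 to 89, z 205; about 34 mm of finger room between it and the jug.
- trigger_pad (a point): Middle of the trigger's finger face (the one towards the jug), moving with it; at rest at dispenser y = 86, z = 188 mm. From here to the grip's outer face is 46 mm at rest, 28 mm fully squeezed (this face then at y = 104), along dispenser y.
- dial (a joint): Portion dial on the lid, rad, positive counter-clockwise seen from above. It clicks between two marks: 0 = small blue dot (starts within 0.2 of it), 1.2 = large blue dot, with a stop just beyond each. The crest of the click is at 0.6 and takes about 0.15 N m.
- dial_grip (a point): Grip point of the dial on its upright axis (the jug's axis), z = 233 mm: a black bar 46 mm long, 14 mm thick, z 218 to 244, with a white pointer line at one end. The pointer stands at 2.548 rad + the dial's value, counter-clockwise from dispenser +x.
- pan: Blue open food box, 134 mm (its x) by 179 mm (its y) over the rim, 63 mm high, empty, 0.24 kg. Origin at the centre of its underside, z up. Its end walls are 2 mm thick at y = -81 and +81 mm, the side walls at x = -58.5 and +58.5 mm, top at z = 60 to 63 mm; floor 2 mm. Can be lifted by an end wall.
- lemon_1: Lemon, 72 mm (its x) by 55 by 56 mm, 0.1 kg, lying before the open side of the stand, in the box's way; origin at its underside, z up at the start.
- lemon_center (a point): Middle of the lemon, 28 mm above its origin at the start.
- bowl_red: Red empty bowl, 106 mm across the rim, 62 mm high, about 95 mm wide inside at the rim and narrowing to 40 mm at the floor; loose, 0.12 kg; origin at the centre of its underside.
- jar_0: Glass jar with a red lid, 66 mm across, 100 mm high, close to the dispenser; origin at its underside. Leave alone.
- spice_0: Slim spice jar with a red cap, 45 mm across, 106 mm high, close to the dispenser; origin at its underside. Leave alone.
- squeeze_1: Red squeeze bottle with a white spout, 55 mm across, 197 mm high, close to the dispenser; origin at its underside. Leave alone.
- tomato_0: Tomato, 70 mm across, 71 mm high, lying 10 to 30 mm from the far long side of the blue box; origin at its underside. Leave alone.

How it is judged:
By the outcome, as a careful person would: the job done as asked, in the order asked, and still so for the second after the job is handed in, with the robot touching nothing.
It also fails if it takes over 70 s, if anything falls off the work surface, if the arm or the gripper's body presses on something with over 40 N, if the wrist force passes 120 N, or if a joint passes its speed limit or range.

ROBOT

A 7-joint arm with a two-finger parallel gripper is mounted at the origin on a cart in front of the work surface, level with it; the furniture and walls round the work are solid. World frame = base frame: x ahead of the robot, y to its left, z up, the work surface at z = 0. Lengths are in m, angles in rad, forces in N, time in s.
With the tool pointing down it reaches from about 0.425 to 0.875 m from the base axis. Payload 4.7 kg.
Tool frame: the origin (TCP) lies between the finger pads; the fingertips stand 11 mm ahead of it and the grasp point (between the pads) lies 8 mm behind it; z points along the fingers, y is the line along which they close (so a half turn about z gives the same grasp; the last joint's range is limited). The gripper opens to 87 mm and grips with 3 to 60 N. Pads are 19 mm wide; open, the fingers measure 117 mm over their backs; the gripper's body (75 mm by 190 mm) begins 51 mm behind the grasp point.
Start: joints at [1.316, 0.321, -0.07, 1.45, 0.023, 1.371, -0.057], TCP at [0.173, -0.627, 0.234] pointing down, gripper open.
Joint ranges: [-2.86, 2.86], [-0.3, 2.09], [-1.38, 1.24], [0.06, 2.45], [-1.56, 4.7], [0.09, 2.05], [-2.69, 2.69]. Speed limits (rad/s): [2.57, 2.57, 3.14, 3.14, 3.14, 3.14, 3.14].

INTERFACE

Orientations are given as a rotation vector (axis times angle).
In Python, from bench import ctrl gives the robot as it stands. The module is installed in compiled form; this text tells all that it offers.
- The arm moves only by the shell command python3 -m inch 'ROWS' [FORCE]. ROWS is JSON, a list of rows, each an object with "slide": the shift along the tool's x, y, z scaled (see below), a list of three; "angular": the turn, a rotation vector about the tool's x, y, z scaled (see below), a list of three; "claw": the opening, from -1 (shut) to 1 (fully open). In form: [{"slide": [tx, ty, tz], "angular": [rx, ry, rz], "claw": claw}, ...]. A call has 1 to 10 rows; each row is the pose to reach, as a shift and turn from the pose commanded when the call began, along the tool's axes at that moment; what a row does not reach only later rows make up. The controller multiplies each number of a shift by 0.25 m and each number of a turn by 30 degrees. A row lasts 1/10 s, in which the tool goes at most 50 mm and 8.59 degrees, less where a joint would pass 70% of its speed; a pose out of reach is approached as far as the arm can. A call with a number of a shift or a turn outside -1 to 1 is refused whole. A call with a gripper value outside its range is refused whole. The fingers move at their own pace and stop on an object; FORCE is the grip in N (left out, the last holds). Time passes only in rows, so rows that repeat a pose let the fingers close. It gives the time, the measured TCP pose, the force, the opening and the grip force at its end, in the units of the state.
- ctrl.get_state(): the state, without advancing time (a new reading comes with each control period).
- ctrl.get_image(name): name is "side" or "top" or "wrist"; returns a dict with "color" (480x640x3 uint8, red, green, blue), "depth" (480x640 float32, m along the optical axis (not along the pixel's ray), 0 where there is no reading), "camera_matrix" (3x3 intrinsics, pixels), "dist_coeffs" ([k1, k2, p1, p2, k3] as OpenCV has them; the pictures are not rectified), "extrinsics" (4x4, takes a point from camera to world coordinates); the wrist camera has in their place "tool_from_camera" (4x4, takes a point from camera to tool coordinates, whose origin is the TCP and whose axes are the flange's). Camera axes: x right, y up, looking along -z (the intrinsics and any distortion apply to the point x, -y, -z); pixel columns grow to the right and rows downward; lengths in m; the calibration is good to about 2 mm. A picture is of the moment at which its call begins: read the wrist's pose just before it.
- ctrl.close_job(): hands the job in; it is judged then, once.
Trained networks look in the newest picture that a camera, given by its name, has taken for a name from the list of things; names that differ only in an ending like _2 or _b are one class to them, and where a whole thing is asked for, a point or a joint stands for the part that bears it (a point fixed in the world has none). Each returns a list of dicts, best first, with "confidence" (0 to 1); they miss things now and then, are a little off and sometimes report something else, mostly with a low value. They report only what shows in the picture. A call takes as long as a camera call.
- ctrl.find_in(query, camera): "bbox" ([centre column, centre row, width, height] in pixels, round what is visible of it).
- ctrl.outline_of(query, camera): "mask" (480x640 bool, what is visible of it) and "bbox" ([centre column, centre row, width, height] in pixels, round what is visible of it).
The state is a dict: "time": time; "joint_positions": joint angles; "qd": joint speeds; "joint_torque": joint torques, N m; "position": TCP position; "tool_rot": TCP orientation; "ft_force": force on the tool from outside, world axes, zero at the start; "torque": the same for the moment, N m; "grip_width": opening from 0.0 (shut) to 1.0 (fully open); "grip_force": force on a finger pad.
Only numpy, scipy, OpenCV 4.12 (cv2) and the standard library are available. Lean on these libraries where they do the work, as an engineer would, in place of code of your own. Each camera call takes 0.05 s, during which the arm holds its last target. There are 200 camera calls.

## Working session

There is one attempt and no reset: what is moved stays moved. The work goes in short steps, Python scripts to look and compute and a shell command to move; the robot and the scene stay as the last step left them, time stands still between calls to the robot, and variables do not carry over. Pictures are saved under pics/ and viewed, at most 10 in all, crops included, and the job is handed in when it is done.

```bash
mkdir -p pics; cat > h.py <<'E'
import numpy as np, cv2
from bench import ctrl
from scipy.spatial.transform import Rotation as R
def img(name):
    s=ctrl.get_state(); im=ctrl.get_image(name)
    if name=="wrist":
        T=np.eye(4);T[:3,:3]=R.from_rotvec(s["tool_rot"]).as_matrix();T[:3,3]=s["position"]
        im["E"]=T@np.array(im["tool_from_camera"])
    else: im["E"]=np.array(im["extrinsics"])
    return im
def cloud(im):
    K=np.array(im["camera_matrix"]);D=np.array(im["dist_coeffs"])
    v,u=np.mgrid[:480,:640]
    p=cv2.undistortPoints(np.stack([u,v],-1).reshape(-1,1,2).astype(np.float64),K,D).reshape(480,640,2)
    d=im["depth"]; P=np.stack([p[...,0]*d,-p[...,1]*d,-d],-1)
    W=P@im["E"][:3,:3].T+im["E"][:3,3]; W[d==0]=np.nan
    return W
def save(im,n): cv2.imwrite("pics/"+n,im["color"][...,::-1])
def st():
    s=ctrl.get_state(); print(s["time"],np.round(s["position"],4),np.round(R.from_rotvec(s["tool_rot"]).as_matrix(),3).tolist(),np.round(s["joint_positions"],2),np.round(s["ft_force"],1),s["grip_width"],s["grip_force"])
E
python3 - <<'E'
from h import *
st()
for c in ["top","side"]:
    im=img(c); save(im,c+"0.png"); W=cloud(im); np.save(c+"0.npy",W)
    print(c,np.round(im["E"],3).tolist())
    for n in ["dispenser","dial","trigger","pan","lemon_1","bowl_red","jar_0","spice_0","squeeze_1","tomato_0"]:
        for r in ctrl.outline_of(n,c)[:2]:
            m=r["mask"]; w=W[m]; w=w[~np.isnan(w[:,0])]
            if len(w): print(n,round(r["confidence"],2),np.round(r["bbox"]),"med",np.round(np.median(w,0),3),"lo",np.round(np.percentile(w,2,axis=0),3),"hi",np.round(np.percentile(w,98,axis=0),3))
E
```

```text
0.0 [ 0.1724 -0.6262  0.2325] [[0.964, 0.266, -0.001], [0.266, -0.964, 0.002], [-0.0, -0.002, -1.0]] [ 1.32  0.32 -0.07  1.45  0.02  1.37 -0.06] [-0.7 -0.4  0.5] 1.0028963783606129 0.0
top [[0.009, 0.998, -0.059, 0.398], [-1.0, 0.01, 0.012, 0.011], [0.013, 0.059, 0.998, 1.255], [0.0, 0.0, 0.0, 1.0]]
dispenser 0.9 [220. 242. 115.  79.] med [0.444 0.242 0.207] lo [ 0.362  0.162 -0.001] hi [0.551 0.357 0.243]
dispenser 0.29 [473. 240.  78.  72.] med [ 0.46  -0.396  0.003] lo [ 0.38  -0.477 -0.004] hi [ 0.54  -0.292  0.064]
dial 0.7 [222. 239.  13.  23.] med [0.455 0.232 0.226] lo [0.436 0.218 0.214] hi [0.474 0.254 0.246]
pan 0.56 [474. 241.  80.  72.] med [ 0.46  -0.397  0.003] lo [ 0.38  -0.479 -0.004] hi [ 0.541 -0.292  0.064]
lemon_1 0.57 [287. 235.  29.  20.] med [0.472 0.099 0.046] lo [0.446 0.071 0.028] hi [0.497 0.129 0.056]
bowl_red 0.74 [402. 243.  41.  39.] med [ 0.455 -0.198  0.026] lo [ 0.405 -0.24   0.003] hi [ 0.501 -0.146  0.063]
jar_0 0.85 [172. 277.  31.  25.] med [0.356 0.383 0.097] lo [0.326 0.36  0.029] hi [0.385 0.42  0.103]
spice_0 0.88 [266. 184.  21.  24.] med [
[... 1103 characters left out ...]
.387  0.034 -0.   ] hi [0.493 0.235 0.173]
bowl_red 0.67 [361. 221.  33.  30.] med [ 0.457 -0.211  0.041] lo [ 0.406 -0.241  0.008] hi [ 0.501 -0.14   0.063]
jar_0 0.64 [282. 370.  34.  52.] med [0.344 0.41  0.09 ] lo [0.322 0.369 0.012] hi [0.381 0.427 0.102]
spice_0 0.88 [247. 267.  21.  45.] med [0.593 0.175 0.09 ] lo [0.493 0.142 0.004] hi [0.623 0.275 0.177]
spice_0 0.32 [354. 188.  18.  25.] med [ 0.564 -0.334  0.044] lo [ 0.539 -0.369  0.008] hi [ 0.597 -0.318  0.059]
squeeze_1 0.64 [210. 328.  32.  74.] med [0.517 0.416 0.102] lo [0.504 0.383 0.005] hi [0.55  0.43  0.182]
tomato_0 0.7 [354. 186.  19.  20.] med [ 0.564 -0.336  0.044] lo [ 0.539 -0.455 -0.003] hi [ 0.606 -0.318  0.059]
```

```bash
python3 - <<'E'
import cv2,numpy as np
a=cv2.imread("pics/top0.png");b=cv2.imread("pics/side0.png")
a1=cv2.resize(a[150:320,130:530],None,fx=2,fy=2,interpolation=cv2.INTER_CUBIC)
b1=cv2.resize(b[170:410,180:420],(400,400)) 
c=np.zeros((600,800,3),np.uint8); c[:340]=a1
c[340:600,:260]=cv2.resize(b[170:410,180:420],(260,260)); c[340:600,300:560]=cv2.resize(a[175:305,155:285],(260,260),interpolation=cv2.INTER_CUBIC)
cv2.imwrite("pics/c0.png",c)
E
```

```text
(no output)
```

View pics/c0.png

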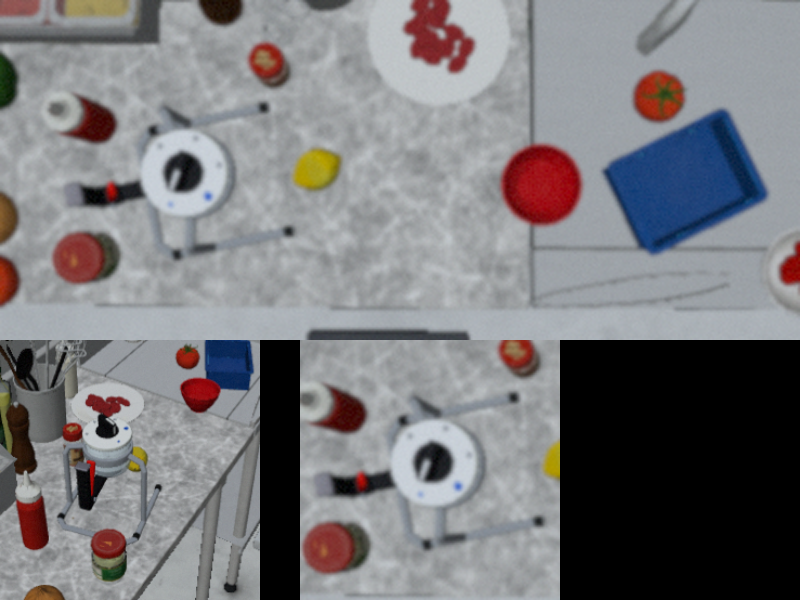

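The composite shows the dispenser at top-image px ~(220,236), its handle towards image left (world +y) and its mouth towards the right. The lemon is at ~(288,235), the bowl at (401,242), and the box at (473,240), turned about 25°. The tomato is at (460,198). Next I'll fit the poses.

```bash
python3 - <<'E'
from h import *
from scipy.optimize import least_squares
T=np.load("top0.npy");S=np.load("side0.npy")
col=cv2.imread("pics/top0.png")
def sel(W,lo,hi):
    m=np.all((W>lo)&(W<hi),-1); return m
for n,W in (("T",T),("S",S)):
    w=W[sel(W,[.38,.16,.2],[.53,.32,.218])]
    # lid circle: enclosing
    h=cv2.minEnclosingCircle(w[:,:2].astype(np.float32)); print(n,"lid",np.round(h[0],4),h[1],w[:,2].mean(),len(w))
    r=least_squares(lambda p:0,[0]) if 0 else None
    g=W[sel(W,[.36,.31,.2],[.5,.42,.24])]; print("grip top",np.round(np.median(g,0),4),len(g))
    d=W[sel(W,[.40,.19,.235],[.52,.30,.25])]
    print("dial",np.round(d.mean(0),4),cv2.minAreaRect(d[:,:2].astype(np.float32)))
    b=W[sel(W,[.33,-.55,.056],[.6,-.25,.07])]
    b=b[~((b[:,0]>.53)&(b[:,1]>-.39))]
    print("box rim",cv2.minAreaRect(b[:,:2].astype(np.float32)),np.percentile(b[:,2],[5,50,95]))
    l=W[sel(W,[.42,.05,.015],[.52,.15,.07])]; print("lemon",cv2.minAreaRect(l[:,:2].astype(np.float32)),l[:,2].max())
    bo=W[sel(W,[.38,-.27,.055],[.53,-.12,.07])];print("bowl",cv2.minEnclosingCircle(bo[:,:2].astype(np.float32)))
    f=W[sel(W,[.3,.08,.006],[.6,.20,.03])];
    for s in (-1,1):
        q=f[(f[:,0]-.455)*s>.06]
        q=q[(q[:,0]<.57)]
        if len(q)>3: 
            L=cv2.fitLine(q[:,:2].astype(np.float32),cv2.DIST_HUBER,0,.01,.01).ravel(); print("bar",s,len(q),np.round(L,3),"ends",np.round(q[q[:,1].argmin()],3),np.round(q[q[:,1].argmax()],3))
E
```

```text
T lid [0.4502 0.2552] 0.06821640580892563 0.21126610001636836 1312
grip top [0.4315 0.3522 0.2245] 146
dial [0.4553 0.2353 0.2422] ((0.45602351427078247, 0.2355974018573761), (0.014259894378483295, 0.04481619596481323), 73.31185150146484)
box rim ((0.4123440086841583, -0.4224432110786438), (0.25875845551490784, 0.20772293210029602), 28.720680236816406) [0.05705849 0.06071466 0.06485413]
lemon ((0.4711630642414093, 0.10038308799266815), (0.058196015655994415, 0.057802654802799225), 77.38899230957031) 0.05782504218702633
bowl ((0.45309150218963623, -0.19201089441776276), 0.05340201035141945)
bar -1 122 [ 0.151 -0.989  0.382  0.173] ends [0.343 0.084 0.007] [0.382 0.2   0.007]
bar 1 56 [ 0.225 -0.974  0.554  0.182] ends [0.536 0.125 0.006] [0.551 0.2   0.011]
S lid [0.4452 0.2541] 0.06774730235338211 0.2116606576857252 922
grip top [0.4275 0.3625 0.2181] 234
dial [0.453  0.2407 0.2421] ((0.45515894889831543, 0.23887133598327637), (0.015729114413261414, 0.04836919158697128), 71.84423065185547)
box rim ((0.41320037841796875, -0.41805750131607056), (0.25496906042099, 0.21080231666564941), 29.150331497192383) [0.05668707 0.0599874  0.06350728]
lemon ((0.4616681933403015, 0.10436774790287018), (0.03723520785570145, 0.06210007146000862), 20.12799644470215) 0.06034578750914643
bowl ((0.4514683187007904, -0.1914372742176056), 0.05696955323219299)
bar -1 108 [ 0.186 -0.983  0.383  0.164] ends [0.386 0.089 0.007] [0.38  0.198 0.012]
```

```bash
cat >> h.py <<'E'
def to(pos,yaw=None):
    """units for inch: slide, angular to reach TCP pos (world), tool-y axis at angle yaw deg (mod 180), pointing down"""
    s=ctrl.get_state(); M=R.from_rotvec(s["tool_rot"]).as_matrix(); p=np.array(s["position"])
    sl=M.T@(np.array(pos)-p)/.25
    ang=np.zeros(3)
    if yaw is not None:
        best=None
        for k in (0,180):
            a=np.radians(yaw+k); y=np.array([np.cos(a),np.sin(a),0]); z=np.array([0,0,-1.]); x=np.cross(y,z)
            r=R.from_matrix(M.T@np.stack([x,y,z],1)).as_rotvec()
            if best is None or np.linalg.norm(r)<np.linalg.norm(best): best=r
        ang=np.degrees(best)/30
    print("slide",np.round(sl,3),"ang",np.round(ang,3),"rows>=",np.ceil(max(np.linalg.norm(sl)*5,np.linalg.norm(ang)*30/8.59)))
E
python3 - <<'E'
from h import *
to([.44,-.40,.28])
E
```

```text
slide [ 1.272 -0.59  -0.186] ang [0. 0. 0.] rows>= 8.0
```

```bash
python3 -m inch '[{"slide":[0.9,-0.4,-0.18],"angular":[0,0,0],"claw":1},{"slide":[0.9,-0.4,-0.18],"angular":[0,0,0],"claw":1},{"slide":[0.9,-0.4,-0.18],"angular":[0,0,0],"claw":1},{"slide":[0.9,-0.4,-0.18],"angular":[0,0,0],"claw":1},{"slide":[0.9,-0.4,-0.18],"angular":[0,0,0],"claw":1},{"slide":[0.9,-0.4,-0.18],"angular":[0,0,0],"claw":1}]' 40
python3 -m inch '[{"slide":[0.37,-0.19,0],"angular":[0,0,0],"claw":1},{"slide":[0.37,-0.19,0],"angular":[0,0,0],"claw":1},{"slide":[0.37,-0.19,0],"angular":[0,0,0],"claw":1},{"slide":[0.37,-0.19,0],"angular":[0,0,0],"claw":1}]'
python3 - <<'E'
from h import *
st()
im=img("wrist"); save(im,"w1.png"); W=cloud(im); np.save("w1.npy",W)
print(np.round(im["tool_from_camera"],3).tolist(),im["camera_matrix"])
for r in ctrl.outline_of("pan","wrist")[:2]:
    m=r["mask"]&(W[...,2]>.052)&(W[...,2]<.08)
    b=W[m]; print(r["confidence"],r["bbox"],cv2.minAreaRect(b[:,:2].astype(np.float32)),len(b),np.percentile(b[:,2],[2,50,98]))
E
```

```text
time: 1.7
position: [0.3715, -0.464, 0.2807]
tool_rot: [3.11, 0.442, 0.01]
ft_force: [0.2, 0.7, 0.6]
grip_width: 0.998
grip_force: 0.0
time: 2.1
position: [0.4411, -0.3985, 0.2786]
tool_rot: [-3.112, -0.428, -0.0]
ft_force: [0.5, -0.5, 0.6]
grip_width: 0.999
grip_force: 0.0
2.1 [ 0.4411 -0.3985  0.2786] [[0.963, 0.27, 0.0], [0.27, -0.963, 0.0], [0.0, 0.0, -1.0]] [ 0.93  0.2  -0.28  1.52  0.06  1.43 -0.65] [ 0.5 -0.5  0.6] 0.9991431495294826 0.0
[[-0.001, 0.967, 0.255, 0.069], [1.0, 0.001, 0.001, 0.0], [0.0, 0.255, -0.967, -0.151], [0.0, 0.0, 0.0, 1.0]] [[380.61095711   0.         320.93262601]
 [  0.         380.61095711 249.67587708]
 [  0.           0.           1.        ]]
0.56 [311.6, 193.9, 201.1, 165.9] ((0.46250709891319275, -0.38363340497016907), (0.13448002934455872, 0.17879612743854523), 25.964242935180664) 6644 [0.0534079  0.06131295 0.06293547]
```

View pics/w1.png

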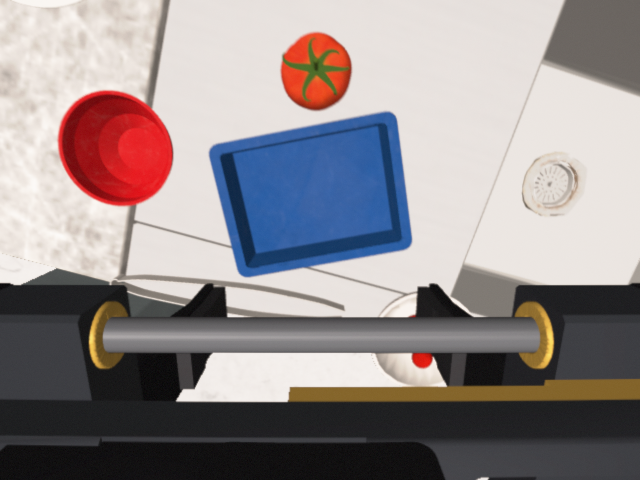

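The wrist view shows the box lip at about px (210–410, 112–275), with the tomato above it at (316,70) and the bowl at (115,148). The box has an outward lip, and the gripper body is wide along the closing axis. Next I move on to look at the lemon and dispenser.

```bash
python3 -m inch '[{"slide":[0.3,-1,-0.2],"angular":[0,0,0],"claw":1},{"slide":[0.3,-1,-0.2],"angular":[0,0,0],"claw":1},{"slide":[0.3,-1,-0.2],"angular":[0,0,0],"claw":1},{"slide":[0.3,-1,-0.2],"angular":[0,0,0],"claw":1},{"slide":[0.3,-1,-0.2],"angular":[0,0,0],"claw":1},{"slide":[0.3,-1,-0.2],"angular":[0,0,0],"claw":1}]'
python3 -m inch '[{"slide":[0.2,-1,0],"angular":[0,0,0],"claw":1},{"slide":[0.2,-1,0],"angular":[0,0,0],"claw":1},{"slide":[0.2,-1,0],"angular":[0,0,0],"claw":1},{"slide":[0.2,-1,0],"angular":[0,0,0],"claw":1},{"slide":[0.2,-1,0],"angular":[0,0,0],"claw":1},{"slide":[0.2,-1,0],"angular":[0,0,0],"claw":1},{"slide":[0.2,-1,0],"angular":[0,0,0],"claw":1}]'
python3 - <<'E'
from h import *
st()
im=img("wrist"); save(im,"w2.png"); W=cloud(im); np.save("w2.npy",W)
for n in ["lemon_1","dial","dispenser"]:
  for r in ctrl.outline_of(n,"wrist")[:1]:
    b=W[r["mask"]]; b=b[~np.isnan(b[:,0])]
    if n=="lemon_1": b=b[b[:,2]>.02]
    if n=="dial": b=b[b[:,2]>.228]
    print(n,r["confidence"],r["bbox"],cv2.minAreaRect(b[:,:2].astype(np.float32)),len(b),np.percentile(b[:,2],[2,50,98]))
to([.453,-.191,.3])
E
```

```text
time: 2.8
position: [0.4457, -0.1353, 0.3304]
tool_rot: [3.111, 0.427, 0.004]
ft_force: [-0.5, -0.8, -0.3]
grip_width: 1.001
grip_force: 0.0
time: 3.5
position: [0.4275, 0.1147, 0.3288]
tool_rot: [3.112, 0.422, 0.001]
ft_force: [0.5, -0.5, -0.3]
grip_width: 1.001
grip_force: 0.0
3.5 [0.4275 0.1147 0.3288] [[0.964, 0.266, 0.001], [0.266, -0.964, -0.001], [0.0, 0.001, -1.0]] [ 0.57 -0.18 -0.77  1.75 -0.12  1.52 -1.49] [ 0.5 -0.5 -0.3] 1.0007993594876816 0.0
lemon_1 0.57 [343.4, 173.6, 58.9, 47.4] ((0.4750383496284485, 0.10097083449363708), (0.05703577399253845, 0.0586029589176178), 69.76661682128906) 2087 [0.03201488 0.04696193 0.05521594]
dial 0.7 [155.7, 160.8, 73.3, 70.6] ((0.4579355716705322, 0.23659351468086243), (0.014077669009566307, 0.046488866209983826), 70.5552749633789) 2079 [0.22937444 0.2427168  0.24493333]
dispenser 0.78 [156.8, 151.9, 306.8, 216.9] ((0.4302530288696289, 0.32291626930236816), (0.2229638695716858, 0.3587718904018402), 12.305983543395996) 25352 [0.00898093 0.21110511 0.24364069]
slide [-0.22   1.198  0.114] ang [0. 0. 0.] rows>= 7.0
```

View pics/w2.png

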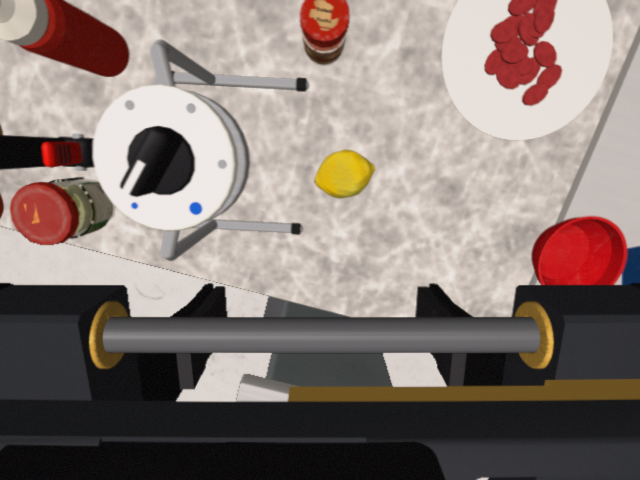

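The lemon is at px (343,173), with its long axis tilted about 15° in the picture. The dial pointer stands at the small dot (135,205) and the large dot is at (196,208). The stand's foot ends are at (302,85) and (297,229).

```bash
python3 - <<'E'
from h import *
W=np.load("w2.npy")
c=cv2.imread("pics/w2.png"); hsv=cv2.cvtColor(c,cv2.COLOR_BGR2HSV)
m=(hsv[...,0]>20)&(hsv[...,0]<35)&(hsv[...,1]>120); m[:130]=0;m[220:]=0;m[:,:300]=0;m[:,390:]=0
v,u=np.nonzero(m); P=np.stack([u,v],1).astype(np.float32)
cnt=cv2.convexHull(P.astype(np.int32)); e=cv2.fitEllipse(cnt); print("ellipse",e)
p=np.cov((P-P.mean(0)).T); w,V=np.linalg.eigh(p); print(P.mean(0),np.sqrt(w),V[:,1],"img up angle",np.degrees(np.arctan2(-V[1,1],V[0,1])))
# lid
s=np.abs(W[...,2]-.211)<.005
q=W[s]; q=q[np.linalg.norm(q[:,:2]-[.457,.237],axis=1)<.055]
print("lid",cv2.minEnclosingCircle(q[:,:2].astype(np.float32)),cv2.fitEllipse(cv2.convexHull(q[:,:2].astype(np.float32))))
# bars: foot steel pixels
f=(W[...,2]>.007)&(W[...,2]<.02)
for (x0,x1,y0,y1) in ((195,298,68,95),(215,292,215,240)):
    b=W[y0:y1,x0:x1][f[y0:y1,x0:x1]]; L=cv2.fitLine(b[:,:2].astype(np.float32),cv2.DIST_HUBER,0,.01,.01).ravel(); print("bar",len(b),np.round(L,4),np.degrees(np.arctan2(L[1],L[0])))
    b=W[y0:y1,x1:x1+12][f[y0:y1,x1:x1+12]]; print("end",np.round(b[b[:,1].argmin()],3) if len(b) else 0)
T=np.load("top0.npy")
to([.474,.101,.12],33)
E
```

```text
ellipse ((343.9778747558594, 173.63616943359375), (45.52037811279297, 58.51525115966797), 76.5463638305664)
[343.7358 173.6957] [11.41931895 14.31765242] [-0.9611069   0.27617661] img up angle -163.9678552349278
lid ((0.45882296562194824, 0.2368437498807907), 0.05025126039981842) ((0.45854949951171875, 0.23664851486682892), (0.09880461543798447, 0.09954798966646194), 164.9981689453125)
bar 983 [ 0.2256 -0.9742  0.5476  0.2234] -76.95911
end [0.558 0.167 0.007]
bar 680 [ 0.2116 -0.9773  0.3826  0.19  ] -77.78168
end [0.394 0.131 0.008]
slide [0.167 0.093 0.833] ang [0.000e+00 1.000e-03 2.405e+00] rows>= 9.0
```

```bash
python3 -m inch '[{"slide":[0.17,0.09,0.4],"angular":[0,0,1],"claw":1},{"slide":[0.17,0.09,0.4],"angular":[0,0,1],"claw":1},{"slide":[0.17,0.09,0.4],"angular":[0,0,1],"claw":1},{"slide":[0.17,0.09,0.4],"angular":[0,0,1],"claw":1}]'
python3 -m inch '[{"slide":[0,0,0.2],"angular":[0,0,1],"claw":1},{"slide":[0,0,0.2],"angular":[0,0,1],"claw":1},{"slide":[0,0,0.2],"angular":[0,0,1],"claw":1},{"slide":[0,0,0.2],"angular":[0,0,1],"claw":1}]'
python3 -m inch '[{"slide":[0,0,0.2],"angular":[0,0,0.45],"claw":1},{"slide":[0,0,0.2],"angular":[0,0,0.45],"claw":1},{"slide":[0,0,0.2],"angular":[0,0,0.45],"claw":1}]'
python3 -c "
from h import *
st();to([.474,.101,.026],31.4)"
```

```text
time: 4.1
position: [0.4735, 0.1019, 0.2254]
tool_rot: [-3.114, 0.413, 0.009]
ft_force: [-0.1, 0.3, 0.7]
grip_width: 0.998
grip_force: 0.0
time: 4.5
position: [0.4742, 0.1026, 0.1777]
tool_rot: [2.901, -1.204, -0.002]
ft_force: [0.1, 0.6, -0.2]
grip_width: 1.002
grip_force: 0.0
time: 4.8
position: [0.4737, 0.0979, 0.1522]
tool_rot: [2.869, -1.26, -0.043]
ft_force: [0.1, -1.1, 0.5]
grip_width: 1.002
grip_force: 0.0
4.8 [0.4737 0.0979 0.1522] [[0.676, -0.736, -0.028], [-0.736, -0.677, 0.004], [-0.022, 0.018, -1.0]] [ 0.02  0.06 -0.28  1.93  0.01  1.18 -2.66] [ 0.1 -1.1  0.5] 1.0019323348582203 0.0
slide [ 0.003 -0.019  0.505] ang [0.039 0.038 0.373] rows>= 3.0
```

```bash
python3 -m inch '[{"slide":[0,-0.02,0.15],"angular":[0,0,-0.45],"claw":1},{"slide":[0,-0.02,0.15],"angular":[0,0,-0.45],"claw":1},{"slide":[0,-0.02,0.15],"angular":[0,0,-0.45],"claw":1}]'
python3 -c "
from h import *
st();to([.474,.101,.026],45)"
```

```text
time: 5.1
position: [0.4753, 0.1031, 0.114]
tool_rot: [3.001, -0.908, -0.047]
ft_force: [0.4, 0.4, 0.9]
grip_width: 1.003
grip_force: 0.0
5.1 [0.4753 0.1031 0.114 ] [[0.832, -0.554, -0.03], [-0.554, -0.832, 0.003], [-0.027, 0.014, -1.0]] [ 0.03  0.11 -0.3   1.96  0.02  1.11 -2.44] [0.4 0.4 0.9] 1.0026509949512823 0.0
slide [0.01  0.005 0.352] ang [0.032 0.049 0.378] rows>= 2.0
```

```bash
python3 -m inch '[{"slide":[0.01,0.005,0.2],"angular":[0.03,0.05,0.33],"claw":1},{"slide":[0.01,0.005,0.34],"angular":[0.03,0.05,0.33],"claw":1},{"slide":[0.01,0.005,0.34],"angular":[0.03,0.05,0.33],"claw":1},{"slide":[0.01,0.005,0.34],"angular":[0.03,0.05,0.33],"claw":1}]'
python3 -c "
from h import *
st();to([.474,.101,.026],45)"
python3 -m inch '[{"slide":[0,0,0],"angular":[0,0,0],"claw":-1},{"slide":[0,0,0],"angular":[0,0,0],"claw":-1},{"slide":[0,0,0],"angular":[0,0,0],"claw":-1},{"slide":[0,0,0],"angular":[0,0,0],"claw":-1},{"slide":[0,0,0],"angular":[0,0,0],"claw":-1},{"slide":[0,0,0],"angular":[0,0,0],"claw":-1}]' 12
```

```text
time: 5.5
position: [0.4757, 0.1016, 0.0312]
tool_rot: [-2.916, 1.166, -0.004]
ft_force: [1.0, 0.9, 1.0]
grip_width: 1.004
grip_force: 0.0
5.5 [0.4757 0.1016 0.0312] [[0.724, -0.69, 0.003], [-0.69, -0.724, 0.0], [0.002, -0.002, -1.0]] [-0.    0.19 -0.28  2.06  0.07  0.9  -2.65] [1.  0.9 1. ] 1.0035926442549254 0.0
slide [-0.003  0.006  0.021] ang [-0.005 -0.004  0.047] rows>= 1.0
time: 6.1
position: [0.4749, 0.1021, 0.0307]
tool_rot: [-2.917, 1.163, -0.004]
ft_force: [-1.0, -1.5, 4.1]
grip_width: 0.6
grip_force: 12.0
```

```bash
python3 -m inch '[{"slide":[0,0,-0.1],"angular":[0,0,0],"claw":-1},{"slide":[0,0,-0.25],"angular":[0,0,0],"claw":-1},{"slide":[0,0,-0.42],"angular":[0,0,0],"claw":-1},{"slide":[0,0,-0.42],"angular":[0,0,0],"claw":-1}]'
python3 - <<'E'
from h import *
W=np.load("w1.npy")
b=W[(W[...,2]>.057)&(W[...,2]<.07)&(W[...,1]>-.27)&(W[...,1]<-.12)&(W[...,0]<.55)&(W[...,0]>.38)]
print("bowl",cv2.minEnclosingCircle(b[:,:2].astype(np.float32)),cv2.fitEllipse(cv2.convexHull(b[:,:2].astype(np.float32))))
st();to([.453,-.191,.135])
E
```

```text
time: 6.5
position: [0.4786, 0.1035, 0.1411]
tool_rot: [-2.912, 1.161, -0.019]
ft_force: [0.6, 0.3, -0.6]
grip_width: 0.603
grip_force: 12.0
bowl ((0.45614686608314514, -0.19123493134975433), 0.053895026445388794) ((0.4561988115310669, -0.19135761260986328), (0.10536669939756393, 0.106975257396698), 33.6605224609375)
6.5 [0.4786 0.1035 0.1411] [[0.726, -0.688, 0.014], [-0.688, -0.726, 0.002], [0.009, -0.011, -1.0]] [ 0.01  0.05 -0.29  1.96  0.02  1.12 -2.61] [ 0.6  0.3 -0.6] 0.6025206162554853 11.999881168012507
slide [0.736 0.926 0.02 ] ang [0. 0. 0.] rows>= 6.0
```

```bash
python3 -m inch '[{"slide":[0.12,0.15,0],"angular":[0,0,0],"claw":-1},{"slide":[0.3,0.37,0],"angular":[0,0,0],"claw":-1},{"slide":[0.45,0.55,0],"angular":[0,0,0],"claw":-1},{"slide":[0.6,0.73,0],"angular":[0,0,0],"claw":-1},{"slide":[0.745,0.917,0],"angular":[0,0,0],"claw":-1},{"slide":[0.745,0.917,0],"angular":[0,0,0],"claw":-1},{"slide":[0.745,0.917,0],"angular":[0,0,0],"claw":-1}]'
python3 -c "
from h import *
st();to([.456,-.191,.072],45)"
```

```text
time: 7.2
position: [0.4498, -0.1998, 0.1346]
tool_rot: [2.91, -1.179, 0.005]
ft_force: [-0.7, -0.1, -1.8]
grip_width: 0.6
grip_force: 12.0
7.2 [ 0.4498 -0.1998  0.1346] [[0.718, -0.696, 0.002], [-0.696, -0.718, -0.003], [0.004, 0.001, -1.0]] [ 0.34  0.06  0.02  1.96  0.    1.12 -1.98] [-0.7 -0.1 -1.8] 0.6001905263731849 11.998876413563266
slide [-0.008 -0.043  0.251] ang [ 0.002 -0.007  0.03 ] rows>= 2.0
```

```bash
python3 -m inch '[{"slide":[-0.01,-0.04,0.12],"angular":[0,0,0],"claw":-1},{"slide":[-0.01,-0.04,0.24],"angular":[0,0,0],"claw":-1},{"slide":[-0.01,-0.04,0.24],"angular":[0,0,0],"claw":-1},{"slide":[-0.01,-0.04,0.24],"angular":[0,0,0],"claw":-1}]'
python3 -m inch '[{"slide":[0,0,0],"angular":[0,0,0],"claw":0.45},{"slide":[0,0,0],"angular":[0,0,0],"claw":0.45},{"slide":[0,0,0],"angular":[0,0,0],"claw":0.45},{"slide":[0,0,0],"angular":[0,0,0],"claw":0.45},{"slide":[0,0,-0.2],"angular":[0,0,0],"claw":0.45},{"slide":[0,0,-0.4],"angular":[0,0,0],"claw":0.45},{"slide":[0,0,-0.6],"angular":[0,0,0],"claw":0.45},{"slide":[0,0,-0.6],"angular":[0,0,0],"claw":0.45}]'
python3 - <<'E'
from h import *
st(); im=img("top"); W=cloud(im); 
for r in ctrl.outline_of("lemon_1","top")[:2]:
    b=W[r["mask"]];print(r["confidence"],r["bbox"],np.nanmedian(b,0),np.nanmax(b[:,2]))
# box end-wall grasp: box y axis dir
c=np.array([.4625,-.3836]); a=np.radians(-64.04); d=np.array([np.cos(a),np.sin(a)])
t=c+.085*d; print(t); to([t[0],t[1],.2],-64)
E
```

```text
time: 7.6
position: [0.4568, -0.1827, 0.0749]
tool_rot: [-2.917, 1.163, -0.001]
ft_force: [0.5, 0.0, 0.2]
grip_width: 0.601
grip_force: 12.0
time: 8.4
position: [0.461, -0.1848, 0.2335]
tool_rot: [-2.916, 1.163, -0.027]
ft_force: [0.6, -0.4, -0.3]
grip_width: 0.728
grip_force: 0.0
8.4 [ 0.461  -0.1848  0.2335] [[0.725, -0.688, 0.017], [-0.688, -0.726, -0.005], [0.015, -0.008, -1.0]] [ 0.32 -0.02  0.01  1.84 -0.    1.31 -2.  ] [ 0.6 -0.4 -0.3] 0.72825723794706 0.0
0.55 [394.2, 243.3, 20.6, 16.6] [ 0.44548542 -0.17685605  0.05525342] 0.06882615736692843
0.28 [219.5, 241.4, 117.0, 78.5] [0.44354372 0.24199141 0.2080523 ] 0.24672478102723927
[ 0.4997082  -0.46002349]
slide [0.882 0.687 0.11 ] ang [ 0.    -0.013 -2.316] rows>= 9.0
```

```bash
python3 -m inch '[{"slide":[0.2,0.15,0],"angular":[0,0,-0.28],"claw":1},{"slide":[0.4,0.3,0],"angular":[0,0,-0.56],"claw":1},{"slide":[0.6,0.45,0],"angular":[0,0,-0.84],"claw":1},{"slide":[0.75,0.6,0],"angular":[0,0,-1],"claw":1},{"slide":[0.88,0.69,0],"angular":[0,0,-1],"claw":1},{"slide":[0.88,0.69,0],"angular":[0,0,-1],"claw":1}]'
python3 -m inch '[{"slide":[0,0,0],"angular":[0,0,-0.28],"claw":1},{"slide":[0,0,0],"angular":[0,0,-0.56],"claw":1},{"slide":[0,0,0],"angular":[0,0,-0.84],"claw":1},{"slide":[0,0,0],"angular":[0,0,-1],"claw":1},{"slide":[0,0,0],"angular":[0,0,-1],"claw":1}]'
python3 - <<'E'
from h import *
st(); im=img("top"); W=cloud(im); 
for n in ["lemon_1","pan"]:
  for r in ctrl.outline_of(n,"top")[:1]:
    b=W[r["mask"]];print(n,r["confidence"],r["bbox"],np.nanmedian(b,0),np.nanmax(b[:,2]))
a=im["color"][190:290,360:520,::-1]; cv2.imwrite("pics/t2.png",cv2.resize(a,(640,400),interpolation=cv2.INTER_CUBIC))
to([.4997,-.4600,.2],-64)
E
```

```text
time: 9.1
position: [0.4961, -0.4626, 0.2225]
tool_rot: [-3.118, 0.372, 0.001]
ft_force: [0.4, -0.7, 0.6]
grip_width: 0.994
grip_force: 0.0
time: 9.6
position: [0.4969, -0.4592, 0.2229]
tool_rot: [-3.106, -0.451, -0.001]
ft_force: [-1.0, -0.7, -0.4]
grip_width: 1.0
grip_force: 0.0
9.6 [ 0.4969 -0.4592  0.2229] [[0.959, 0.284, 0.0], [0.284, -0.959, 0.003], [0.001, -0.003, -1.0]] [ 0.64  0.38  0.09  1.39 -0.04  1.37 -0.55] [-1.  -0.7 -0.4] 1.0000450404538572 0.0
lemon_1 0.94 [396.6, 240.8, 25.5, 18.5] [ 0.45355825 -0.18551613  0.05675884] 0.06947748840008772
pan 0.77 [474.4, 241.2, 77.7, 71.2] [ 0.46006969 -0.39428854  0.00261416] 0.2844374175292522
slide [0.008 0.005 0.096] ang [-0.001 -0.004 -0.32 ] rows>= 2.0
```

View pics/t2.png

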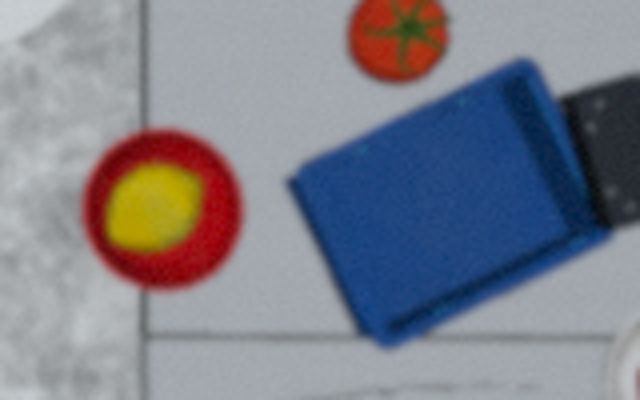

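The lemon lies in the bowl, at about px (155,208) in the crop. The box hasn't moved. Next I descend onto the end wall.

```bash
python3 -m inch '[{"slide":[0.01,0,0.15],"angular":[0,0,-0.25],"claw":1},{"slide":[0.01,0,0.3],"angular":[0,0,-0.32],"claw":1},{"slide":[0.01,0,0.4],"angular":[0,0,-0.32],"claw":1},{"slide":[0.01,0,0.4],"angular":[0,0,-0.32],"claw":1},{"slide":[0.01,0,0.4],"angular":[0,0,-0.32],"claw":1}]'
python3 - <<'E'
from h import *
st(); im=img("wrist"); save(im,"w3.png"); W=cloud(im)
m=(W[...,2]>.052)&(W[...,2]<.068)&(W[...,1]<-.28)&(W[...,0]<.57)&(W[...,0]>.35)
b=W[m]; print(cv2.minAreaRect(b[:,:2].astype(np.float32)),len(b))
to([.4997,-.4600,.044],-64)
E
```

```text
time: 10.25
position: [0.5005, -0.4591, 0.1256]
tool_rot: [3.06, 0.709, 0.004]
ft_force: [0.0, -1.3, -0.0]
grip_width: 0.997
grip_force: 0.0
10.25 [ 0.5005 -0.4591  0.1256] [[0.898, 0.44, 0.003], [0.44, -0.898, 0.0], [0.002, 0.001, -1.0]] [ 0.66  0.44  0.06  1.51 -0.03  1.19 -0.39] [ 0.  -1.3 -0. ] 0.9967772884950564 0.0
((0.4853963851928711, -0.3719565272331238), (0.1871117204427719, 0.1793898046016693), 25.968942642211914) 15609
slide [-0.007 -0.003  0.332] ang [ 0.006 -0.007  0.003] rows>= 2.0
```

View pics/w3.png

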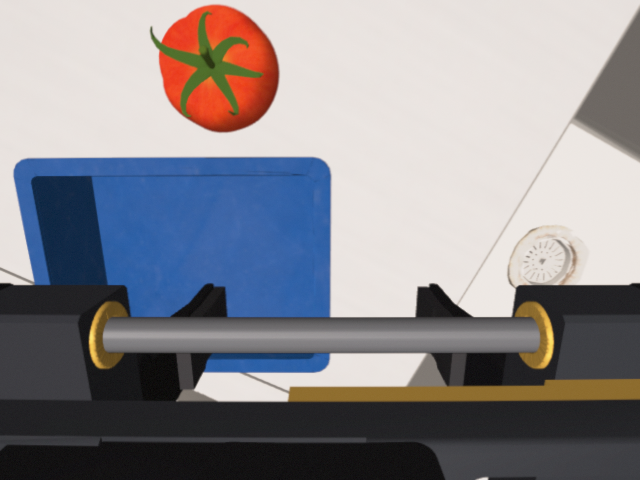

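The box edges run square to the picture, and the right end wall (px x≈320) is midway between the fingers. Down and grip.

```bash
python3 -m inch '[{"slide":[-0.01,0,0.15],"angular":[0,0,0],"claw":1},{"slide":[-0.01,0,0.33],"angular":[0,0,0],"claw":1},{"slide":[-0.01,0,0.33],"angular":[0,0,0],"claw":1},{"slide":[-0.01,0,0.33],"angular":[0,0,0],"claw":1}]'
python3 -m inch '[{"slide":[-0.01,0,0],"angular":[0,0,0],"claw":-1},{"slide":[-0.01,0,0],"angular":[0,0,0],"claw":-1},{"slide":[-0.01,0,0],"angular":[0,0,0],"claw":-1},{"slide":[-0.01,0,0],"angular":[0,0,0],"claw":-1},{"slide":[-0.01,0,0],"angular":[0,0,0],"claw":-1},{"slide":[-0.01,0,0],"angular":[0,0,0],"claw":-1},{"slide":[-0.01,0,0],"angular":[0,0,0],"claw":-1},{"slide":[-0.01,0,0],"angular":[0,0,0],"claw":-1}]' 55
python3 -m inch '[{"slide":[0,0,-0.1],"angular":[0,0,0],"claw":-1},{"slide":[0,0,-0.2],"angular":[0,0,0],"claw":-1},{"slide":[0,0,-0.2],"angular":[0,0,0],"claw":-1},{"slide":[0,0,-0.2],"angular":[0,0,0],"claw":-1}]'
python3 - <<'E'
from h import *
st()
im=img("top"); W=cloud(im); b=ctrl.outline_of("pan","top")[0]["mask"]
w=W[b]; w=w[(w[:,2]<.14)&(w[:,2]>0.0)]; A=np.c_[w[:,:2],np.ones(len(w))]; print(np.round(np.percentile(w,[1,50,99],axis=0),3))
im=img("side"); W=cloud(im); b=ctrl.outline_of("pan","side")[0]["mask"]; w=W[b]; print(np.round(np.nanpercentile(w,[1,50,99],axis=0),3))
t=im["color"][150:260,330:450,::-1]; cv2.imwrite("pics/s3.png",cv2.resize(t,(600,550),interpolation=cv2.INTER_CUBIC))
E
```

```text
time: 10.7
position: [0.4991, -0.4606, 0.0445]
tool_rot: [3.059, 0.709, 0.006]
ft_force: [1.0, -0.5, 0.2]
grip_width: 1.002
grip_force: 0.0
time: 11.5
position: [0.4961, -0.4612, 0.0427]
tool_rot: [3.06, 0.71, 0.004]
ft_force: [-0.5, -0.1, -0.3]
grip_width: 0.361
grip_force: 0.0
time: 11.9
position: [0.4963, -0.4615, 0.0934]
tool_rot: [3.059, 0.709, 0.006]
ft_force: [-0.3, -0.5, -0.2]
grip_width: 0.029
grip_force: 0.0
11.9 [ 0.4963 -0.4615  0.0934] [[0.898, 0.44, 0.004], [0.44, -0.898, -0.001], [0.003, 0.002, -1.0]] [ 0.66  0.47  0.06  1.54 -0.03  1.13 -0.38] [-0.3 -0.5 -0.2] 0.02860881742269359 0.0
[[ 0.372 -0.481  0.   ]
 [ 0.453 -0.379  0.005]
 [ 0.547 -0.286  0.065]]
[[ 0.372 -0.48  -0.005]
 [ 0.458 -0.418  0.03 ]
 [ 0.54  -0.283  0.064]]
```

View pics/s3.png

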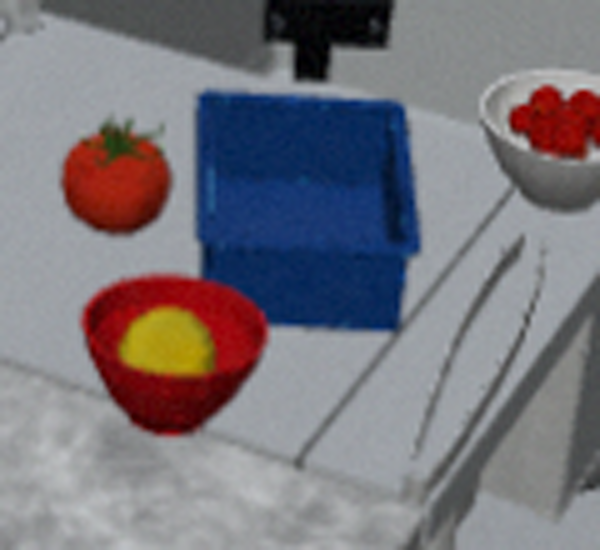

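The box is unmoved. The lift began before the slow fingers had finished closing, so I'll open halfway, go back down and give them longer.

```bash
python3 -m inch '[{"slide":[0,0,0],"angular":[0,0,0],"claw":-0.2},{"slide":[0,0,0],"angular":[0,0,0],"claw":-0.2},{"slide":[0,0,0],"angular":[0,0,0],"claw":-0.2},{"slide":[0,0,0],"angular":[0,0,0],"claw":-0.2},{"slide":[0,0,0],"angular":[0,0,0],"claw":-0.2},{"slide":[0.01,0,0.1],"angular":[0,0,0],"claw":-0.2},{"slide":[0.01,0,0.2],"angular":[0,0,0],"claw":-0.2},{"slide":[0.01,0,0.2],"angular":[0,0,0],"claw":-0.2}]'
python3 -m inch '[{"slide":[0,0,0],"angular":[0,0,0],"claw":-1},{"slide":[0,0,0],"angular":[0,0,0],"claw":-1},{"slide":[0,0,0],"angular":[0,0,0],"claw":-1},{"slide":[0,0,0],"angular":[0,0,0],"claw":-1},{"slide":[0,0,0],"angular":[0,0,0],"claw":-1},{"slide":[0,0,0],"angular":[0,0,0],"claw":-1},{"slide":[0,0,0],"angular":[0,0,0],"claw":-1},{"slide":[0,0,0],"angular":[0,0,0],"claw":-1}]'
```

```text
time: 12.9
position: [0.4963, -0.458, 0.039]
tool_rot: [-3.055, -0.709, 0.002]
ft_force: [-0.3, -0.0, -0.1]
grip_width: 0.4
grip_force: 0.0
time: 13.7
position: [0.4984, -0.459, 0.0434]
tool_rot: [-3.059, -0.71, -0.004]
ft_force: [-2.7, 4.5, 5.5]
grip_width: 0.024
grip_force: 55.0
```

```bash
python3 -m inch '[{"slide":[0,0,-0.05],"angular":[0,0,0],"claw":-1},{"slide":[0,0,-0.12],"angular":[0,0,0],"claw":-1},{"slide":[0,0,-0.2],"angular":[0,0,0],"claw":-1},{"slide":[0,0,-0.2],"angular":[0,0,0],"claw":-1},{"slide":[0,0,-0.2],"angular":[0,0,0],"claw":-1}]' 60
python3 - <<'E'
from h import *
st()
im=img("top"); W=cloud(im); b=ctrl.outline_of("pan","top")[0]["mask"]
w=W[b]; w=w[(w[:,2]<.14)&(w[:,2]>0.0)]; print(np.round(np.percentile(w,[1,50,99],axis=0),3))
im=img("side"); W=cloud(im); b=ctrl.outline_of("pan","side")[0]["mask"]; w=W[b]; print(np.round(np.nanpercentile(w,[1,50,99],axis=0),3))
far=w[(w[:,1]>-.33)]; print("far end z",np.nanmax(far[:,2]),np.nanpercentile(far[:,2],[2,98]))
t=im["color"][150:260,330:450,::-1]; cv2.imwrite("pics/s4.png",cv2.resize(t,(600,550),interpolation=cv2.INTER_CUBIC))
E
```

```text
time: 14.2
position: [0.4987, -0.461, 0.0939]
tool_rot: [3.058, 0.709, 0.006]
ft_force: [-0.0, 0.3, -3.2]
grip_width: 0.022
grip_force: 60.0
14.2 [ 0.4987 -0.461   0.0939] [[0.898, 0.44, 0.005], [0.44, -0.898, -0.002], [0.003, 0.004, -1.0]] [ 0.66  0.47  0.06  1.54 -0.03  1.13 -0.39] [-0.   0.3 -3.2] 0.022122555225714807 60.00061830505729
[[ 0.373 -0.483  0.045]
 [ 0.451 -0.378  0.052]
 [ 0.549 -0.29   0.115]]
[[ 0.371 -0.483  0.043]
 [ 0.455 -0.406  0.073]
 [ 0.542 -0.285  0.112]]
far end z 0.11359428202829358 [0.04858698 0.11022575]
```

View pics/s4.png

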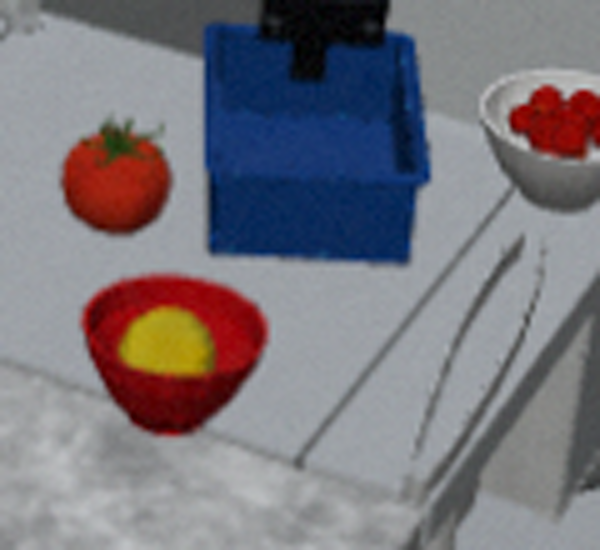

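The box is lifted level and held at the end wall, at about px (310,60) in the crop. Now I carry it over the bowl to in front of the stand, turning it to line up.

```bash
python3 -m inch '[{"slide":[0,0,-0.1],"angular":[0,0,0],"claw":-1},{"slide":[0,0,-0.2],"angular":[0,0,0],"claw":-1},{"slide":[0.03,-0.06,-0.31],"angular":[0,0,0],"claw":-1},{"slide":[0.09,-0.16,-0.31],"angular":[0,0,0],"claw":-1},{"slide":[0.15,-0.28,-0.31],"angular":[0,0,0],"claw":-1},{"slide":[0.22,-0.4,-0.31],"angular":[0,0,0],"claw":-1},{"slide":[0.28,-0.52,-0.31],"angular":[0,0,0],"claw":-1},{"slide":[0.34,-0.64,-0.31],"angular":[0,0,0],"claw":-1},{"slide":[0.41,-0.76,-0.31],"angular":[0,0,0],"claw":-1}]'
python3 -m inch '[{"slide":[0.07,-0.12,0],"angular":[0,0,0.05],"claw":-1},{"slide":[0.13,-0.24,0],"angular":[0,0,0.1],"claw":-1},{"slide":[0.2,-0.36,0],"angular":[0,0,0.2],"claw":-1},{"slide":[0.27,-0.48,0],"angular":[0,0,0.3],"claw":-1},{"slide":[0.34,-0.6,0],"angular":[0,0,0.4],"claw":-1},{"slide":[0.4,-0.7,0],"angular":[0,0,0.45],"claw":-1},{"slide":[0.42,-0.76,0],"angular":[0,0,0.45],"claw":-1},{"slide":[0.42,-0.76,0],"angular":[0,0,0.45],"claw":-1},{"slide":[0.42,-0.76,0],"angular":[0,0,0.45],"claw":-1}]'
python3 - <<'E'
from h import *
st()
to([.5177,-.0278,.064],-77.4)
im=img("top"); W=cloud(im); b=ctrl.outline_of("pan","top")[0]["mask"]
w=W[b]; w=w[(w[:,2]<.20)&(w[:,2]>0.1)]; print(np.round(np.percentile(w,[1,50,99],axis=0),3),cv2.minAreaRect(w[:,:2].astype(np.float32)))
E
```

```text
time: 15.3
position: [0.5057, -0.2433, 0.1697]
tool_rot: [3.06, 0.709, 0.003]
ft_force: [-0.4, -0.6, -2.2]
grip_width: 0.026
grip_force: 60.0
time: 16.2
position: [0.5167, -0.0282, 0.17]
tool_rot: [3.121, 0.346, 0.003]
ft_force: [0.5, -1.3, -2.5]
grip_width: 0.025
grip_force: 60.0
16.2 [ 0.5167 -0.0282  0.17  ] [[0.976, 0.219, 0.002], [0.219, -0.976, -0.001], [0.002, 0.001, -1.0]] [ 0.19  0.09 -0.2   1.86  0.02  1.19 -1.36] [ 0.5 -1.3 -2.5] 0.02471834308110807 60.00081597827375
slide [ 0.004 -0.001  0.424] ang [ 0.002 -0.003  0.002] rows>= 3.0
[[0.42  0.018 0.122]
 [0.486 0.097 0.128]
 [0.564 0.144 0.19 ]] ((0.491615355014801, 0.0757259875535965), (0.13528043031692505, 0.1282351016998291), 11.894336700439453)
```

```bash
python3 -m inch '[{"slide":[0.01,0,0.15],"angular":[0,0,0],"claw":-1},{"slide":[0.01,0,0.3],"angular":[0,0,0],"claw":-1},{"slide":[0.01,0,0.42],"angular":[0,0,0],"claw":-1},{"slide":[0.01,-0.1,0.42],"angular":[0,0,0],"claw":-1},{"slide":[0.01,-0.2,0.42],"angular":[0,0,0],"claw":-1},{"slide":[0.01,-0.3,0.42],"angular":[0,0,0],"claw":-1},{"slide":[0.01,-0.4,0.42],"angular":[0,0,0],"claw":-1},{"slide":[0.01,-0.46,0.42],"angular":[0,0,0],"claw":-1},{"slide":[0.01,-0.46,0.42],"angular":[0,0,0],"claw":-1},{"slide":[0.01,-0.46,0.42],"angular":[0,0,0],"claw":-1}]'
python3 - <<'E'
from h import *
st()
D=np.array([.4586,.2367]); x=np.array([.976,.218]); y=np.array([-.218,.976])
p=np.array(ctrl.get_state()["position"])[:2]-D; print("local",p@x,p@y)
im=img("top"); W=cloud(im); b=ctrl.outline_of("pan","top")[0]["mask"]
w=W[b]; w=w[(w[:,2]<.10)&(w[:,2]>.06)]; q=(w[:,:2]-D); print("box local x",np.percentile(q@x,[1,99]),"y",np.percentile(q@y,[1,99]))
E
```

```text
time: 17.3
position: [0.4951, 0.0835, 0.0654]
tool_rot: [3.122, 0.343, 0.005]
ft_force: [-0.2, -1.0, -2.5]
grip_width: 0.023
grip_force: 60.0
17.3 [0.4951 0.0835 0.0654] [[0.976, 0.217, 0.003], [0.217, -0.976, -0.001], [0.003, 0.002, -1.0]] [ 0.04  0.18 -0.28  1.99  0.06  0.98 -1.62] [-0.2 -1.  -2.5] 0.02292340341659466 60.000035371631384
local 0.00222134084273558 -0.15747754052664734
box local x [-0.06658214  0.06668541] y [-0.07116862  0.01082184]
```

```bash
python3 -m inch '[{"slide":[0,0,0.05],"angular":[0,0,0],"claw":-1},{"slide":[0,0,0.08],"angular":[0,0,0],"claw":-1},{"slide":[0,0,0.09],"angular":[0,0,0],"claw":-1},{"slide":[0,0,0.09],"angular":[0,0,0],"claw":-1}]'
python3 -m inch '[{"slide":[0,0,0.085],"angular":[0,0,0],"claw":-0.5},{"slide":[0,0,0],"angular":[0,0,0],"claw":-0.5},{"slide":[0,0,0],"angular":[0,0,0],"claw":-0.5},{"slide":[0,0,0],"angular":[0,0,0],"claw":-0.5}]' 20
```

```text
time: 17.8
position: [0.4945, 0.0839, 0.0441]
tool_rot: [3.121, 0.343, 0.001]
ft_force: [-7.5, -3.3, 14.4]
grip_width: 0.028
grip_force: 60.0
time: 18.2
position: [0.4956, 0.0851, 0.0431]
tool_rot: [3.123, 0.344, 0.007]
ft_force: [-0.4, 0.3, 0.4]
grip_width: 0.232
grip_force: 0.0
```

```bash
python3 -m inch '[{"slide":[0,0,-0.12],"angular":[0,0,0],"claw":-0.5},{"slide":[0,0,-0.24],"angular":[0,0,0],"claw":-0.5},{"slide":[0,0,-0.36],"angular":[0,0,0],"claw":-1},{"slide":[0,0.1,-0.36],"angular":[0,0,0.25],"claw":-1},{"slide":[0,0.2,-0.36],"angular":[0,0,0.5],"claw":-1},{"slide":[0,0.2,-0.36],"angular":[0,0,0.75],"claw":-1},{"slide":[0,0.2,-0.36],"angular":[0,0,1],"claw":-1},{"slide":[0,0.2,-0.36],"angular":[0,0,1],"claw":-1}]' 20
python3 - <<'E'
from h import *
st()
D=np.array([.4586,.2367]); x=np.array([.976,.218]); y=np.array([-.218,.976])
im=img("top"); W=cloud(im); b=ctrl.outline_of("pan","top")[0]["mask"]
w=W[b]; w=w[(w[:,2]<.075)&(w[:,2]>.05)]; q=(w[:,:2]-D); print("box local x",np.percentile(q@x,[1,99]),"y",np.percentile(q@y,[1,99]))
t=D+y*-.200+x*.003; print(t); to([t[0],t[1],.13],-77.4-52)
E
```

```text
time: 19.0
position: [0.5054, 0.036, 0.1324]
tool_rot: [-3.105, 0.476, -0.004]
ft_force: [0.2, -0.3, 0.2]
grip_width: 0.001
grip_force: 0.0
19.0 [0.5054 0.036  0.1324] [[0.954, -0.3, 0.003], [-0.3, -0.954, 0.0], [0.002, -0.001, -1.0]] [ 0.08  0.1  -0.22  1.92  0.02  1.12 -2.02] [ 0.2 -0.3  0.2] 0.0014786287409568899 0.0
box local x [-0.0664321   0.06683135] y [-0.11930725  0.01170571]
[0.505128 0.042154]
slide [-0.008 -0.022  0.01 ] ang [-0.003 -0.004  0.74 ] rows>= 3.0
```

```bash
python3 -m inch '[{"slide":[0,0,0],"angular":[0,0,0.25],"claw":-1},{"slide":[0,0,0.1],"angular":[0,0,0.5],"claw":-1},{"slide":[0,0,0.2],"angular":[0,0,0.74],"claw":-1},{"slide":[0,0,0.3],"angular":[0,0,0.74],"claw":-1},{"slide":[0,0,0.36],"angular":[0,0,0.74],"claw":-1},{"slide":[0,0,0.36],"angular":[0,0,0.74],"claw":-1}]'
python3 - <<'E'
from h import *
st()
D=np.array([.4586,.2367]); x=np.array([.976,.218]); y=np.array([-.218,.976])
p=np.array(ctrl.get_state()["position"])[:2]-D; print("local",p@x,p@y)
im=img("top"); W=cloud(im); b=ctrl.outline_of("pan","top")[0]["mask"]
w=W[b]; w=w[(w[:,2]<.068)&(w[:,2]>.055)]; q=(w[:,:2]-D); print("box local x",np.percentile(q@x,[1,99]),"y",np.percentile(q@y,[0,1,99]))
for yl in (-.165,-.127):
    t=D+y*yl; to([t[0],t[1],.043],-129.4)
E
```

```text
time: 19.7
position: [0.5036, 0.0364, 0.0405]
tool_rot: [2.957, -1.059, -0.003]
ft_force: [-0.7, 0.4, -0.4]
grip_width: 0.006
grip_force: 0.0
19.7 [0.5036 0.0364 0.0405] [[0.772, -0.635, -0.002], [-0.635, -0.772, -0.0], [-0.002, 0.001, -1.0]] [ 0.05  0.21 -0.19  2.01  0.05  0.93 -2.43] [-0.7  0.4 -0.4] 0.005649980052274498 0.0
local 0.00022345855388873612 -0.20527053343834356
box local x [-0.06680889  0.06580662] y [-0.13446931 -0.13132975  0.01204863]
slide [-0.134 -0.092  0.   ] ang [-0.004 -0.004 -0.003] rows>= 1.0
slide [-0.254 -0.185  0.   ] ang [-0.004 -0.004 -0.003] rows>= 2.0
```

```bash
python3 -m inch '[{"slide":[-0.05,-0.036,0],"angular":[0,0,0],"claw":-1},{"slide":[-0.08,-0.058,0],"angular":[0,0,0],"claw":-1},{"slide":[-0.11,-0.08,0],"angular":[0,0,0],"claw":-1},{"slide":[-0.14,-0.1,0],"angular":[0,0,0],"claw":-1},{"slide":[-0.17,-0.124,0],"angular":[0,0,0],"claw":-1},{"slide":[-0.2,-0.146,0],"angular":[0,0,0],"claw":-1},{"slide":[-0.225,-0.164,0],"angular":[0,0,0],"claw":-1},{"slide":[-0.245,-0.178,0],"angular":[0,0,0],"claw":-1},{"slide":[-0.254,-0.185,0],"angular":[0,0,0],"claw":-1},{"slide":[-0.254,-0.185,0],"angular":[0,0,0],"claw":-1}]'
python3 -m inch '[{"slide":[0.1,0.07,0],"angular":[0,0,0],"claw":-1},{"slide":[0.2,0.14,-0.1],"angular":[0,0,0],"claw":-1},{"slide":[0.3,0.2,-0.3],"angular":[0,0,0],"claw":-1},{"slide":[0.4,0.3,-0.5],"angular":[0,0,0],"claw":-1},{"slide":[0.5,0.37,-0.7],"angular":[0,0,0],"claw":-1},{"slide":[0.5,0.37,-0.9],"angular":[0,0,0],"claw":-1},{"slide":[0.5,0.37,-0.9],"angular":[0,0,0],"claw":-1}]'
python3 - <<'E'
from h import *
st()
D=np.array([.4586,.2367]); x=np.array([.976,.218]); y=np.array([-.218,.976])
for c in ("top","side","wrist"):
  im=img(c); save(im,"p_%s.png"%c); W=cloud(im)
  try:
    b=ctrl.outline_of("pan",c)[0]["mask"]
    w=W[b]; w=w[(w[:,2]<.068)&(w[:,2]>.055)]; q=(w[:,:2]-D); print(c,"box local x",np.percentile(q@x,[1,99]),"y",np.percentile(q@y,[0,1,99,100]),cv2.minAreaRect(w[:,:2].astype(np.float32)))
  except Exception as e: print(c,e)
E
```

```text
time: 20.8
position: [0.4868, 0.1128, 0.0435]
tool_rot: [-2.955, 1.063, -0.006]
ft_force: [0.6, -4.0, 3.7]
grip_width: 0.006
grip_force: 2.1
time: 21.5
position: [0.5243, -0.0384, 0.272]
tool_rot: [-2.952, 1.064, -0.011]
ft_force: [0.5, 0.6, -0.0]
grip_width: 0.004
grip_force: 0.0
21.5 [ 0.5243 -0.0384  0.272 ] [[0.77, -0.638, 0.008], [-0.638, -0.77, 0.001], [0.005, -0.006, -1.0]] [ 0.15  0.04 -0.13  1.7   0.    1.39 -2.24] [ 0.5  0.6 -0. ] 0.003906166002159412 0.0
top box local x [-0.0680021   0.06558406] y [-0.11890125 -0.11833657  0.05782941  0.05971971] ((0.4645339250564575, 0.20744837820529938), (0.13506674766540527, 0.17801886796951294), 11.919689178466797)
side box local x [-0.06893769  0.06444601] y [-0.1189877  -0.11816559  0.06404246  0.06640197] ((0.46255964040756226, 0.20990023016929626), (0.1333332508802414, 0.18569450080394745), 11.416247367858887)
wrist box local x [0.05889079 0.0691169 ] y [-0.06498739 -0.06296795 -0.01019651 -0.00905291] ((0.5290639996528625, 0.21451689302921295), (0.010067684575915337, 0.05613841861486435), 11.28160285949707)
```

The box rim spans local x −68…66 mm and y −119…+60 mm, so it's centred, square and under the nozzle. Now the dial.

```bash
python3 -m inch '[{"slide":[-0.1,-0.08,-0.13],"angular":[0,0,-0.1],"claw":0},{"slide":[-0.25,-0.2,-0.13],"angular":[0,0,-0.3],"claw":0},{"slide":[-0.4,-0.3,-0.13],"angular":[0,0,-0.5],"claw":0},{"slide":[-0.55,-0.42,-0.13],"angular":[0,0,-0.67],"claw":0},{"slide":[-0.7,-0.54,-0.13],"angular":[0,0,-0.67],"claw":0},{"slide":[-0.85,-0.64,-0.13],"angular":[0,0,-0.67],"claw":0},{"slide":[-0.9,-0.68,-0.13],"angular":[0,0,-0.67],"claw":0},{"slide":[-0.9,-0.68,-0.13],"angular":[0,0,-0.67],"claw":0}]'
python3 - <<'E'
from h import *
st(); to([.4585,.2367,.229],70.55)
im=img("top"); W=cloud(im); save(im,"t5.png")
for n in ["jar_0","spice_0","squeeze_1","pan"]:
    for r in ctrl.outline_of(n,"top")[:1]: print(n,r["confidence"],np.round(r["bbox"]))
E
```

```text
time: 22.6
position: [0.4551, 0.2396, 0.2985]
tool_rot: [-3.098, 0.52, 0.001]
ft_force: [0.1, -0.3, -0.3]
grip_width: 0.494
grip_force: 0.0
22.6 [0.4551 0.2396 0.2985] [[0.945, -0.326, -0.001], [-0.326, -0.945, 0.0], [-0.001, -0.0, -1.0]] [-0.13  0.02 -0.41  1.67  0.01  1.45 -2.45] [ 0.1 -0.3 -0.3] 0.4940203551969918 0.0
slide [0.017 0.007 0.278] ang [-0.     0.001  0.014] rows>= 2.0
spice_0 0.91 [267. 184.  19.  28.]
pan 0.81 [249. 238.  63.  61.]
```

Down onto the dial, correct, and grip.

```bash
python3 -m inch '[{"slide":[0.017,0.007,0.05],"angular":[0,0,0.01],"claw":0},{"slide":[0.017,0.007,0.15],"angular":[0,0,0.01],"claw":0},{"slide":[0.017,0.007,0.25],"angular":[0,0,0.01],"claw":0},{"slide":[0.017,0.007,0.278],"angular":[0,0,0.01],"claw":0},{"slide":[0.017,0.007,0.278],"angular":[0,0,0.01],"claw":0}]'
python3 -c "
from h import *
to([.4585,.2367,.229],70.55)"
python3 -m inch '[{"slide":[0,0,0],"angular":[0,0,0],"claw":-1},{"slide":[0,0,0],"angular":[0,0,0],"claw":-1},{"slide":[0,0,0],"angular":[0,0,0],"claw":-1},{"slide":[0,0,0],"angular":[0,0,0],"claw":-1},{"slide":[0,0,0],"angular":[0,0,0],"claw":-1},{"slide":[0,0,0],"angular":[0,0,0],"claw":-1},{"slide":[0,0,0],"angular":[0,0,0],"claw":-1}]' 30
```

```text
time: 23.35
position: [0.4615, 0.2314, 0.2303]
tool_rot: [3.094, -0.543, 0.003]
ft_force: [-0.2, -0.3, 0.3]
grip_width: 0.498
grip_force: 0.0
slide [-0.019 -0.016  0.005] ang [ 0.    -0.004 -0.015] rows>= 1.0
time: 24.05
position: [0.4623, 0.2353, 0.2309]
tool_rot: [-3.09, 0.536, -0.008]
ft_force: [4.2, 6.2, -3.9]
grip_width: 0.159
grip_force: 30.0
```

```bash
python3 -m inch '[{"slide":[0,0,0],"angular":[0,0,0],"claw":-0.6},{"slide":[-0.015,0,0],"angular":[0,0,0],"claw":-0.6},{"slide":[-0.015,0,0],"angular":[0,0,0],"claw":-0.6},{"slide":[-0.015,0,0],"angular":[0,0,0],"claw":-0.6}]' 30
python3 -c "
from h import *
st()
to([.4585,.2367,.229],70.55)
to([.4585,.2367,.229],70.55)"
```

```text
time: 24.45
position: [0.4584, 0.235, 0.2314]
tool_rot: [-3.092, 0.538, -0.007]
ft_force: [3.7, 3.4, -0.7]
grip_width: 0.202
grip_force: 2.3
24.45 [0.4584 0.235  0.2314] [[0.941, -0.338, 0.005], [-0.338, -0.941, 0.002], [0.004, -0.003, -1.0]] [-0.13  0.05 -0.41  1.78  0.02  1.31 -2.46] [ 3.7  3.4 -0.7] 0.20217163812893213 2.3327564354985952
slide [-0.002 -0.006  0.009] ang [-0.006 -0.007 -0.01 ] rows>= 1.0
slide [-0.002 -0.006  0.009] ang [-0.006 -0.007 -0.01 ] rows>= 1.0
```

```bash
python3 -m inch '[{"slide":[0,-0.006,0],"angular":[0,0,0],"claw":-1},{"slide":[0,-0.006,0],"angular":[0,0,0],"claw":-1},{"slide":[0,-0.006,0],"angular":[0,0,0],"claw":-1},{"slide":[0,-0.006,0],"angular":[0,0,-0.15],"claw":-1},{"slide":[0,-0.006,0],"angular":[0,0,-0.3],"claw":-1},{"slide":[0,-0.006,0],"angular":[0,0,-0.5],"claw":-1},{"slide":[0,-0.006,0],"angular":[0,0,-0.7],"claw":-1},{"slide":[0,-0.006,0],"angular":[0,0,-0.9],"claw":-1}]' 40
python3 -m inch '[{"slide":[0,0,0],"angular":[0,0,-0.2],"claw":-1},{"slide":[0,0,0],"angular":[0,0,-0.4],"claw":-1},{"slide":[0,0,0],"angular":[0,0,-0.6],"claw":-1},{"slide":[0,0,0],"angular":[0,0,-0.8],"claw":-1},{"slide":[0,0,0],"angular":[0,0,-0.9],"claw":-1},{"slide":[0,0,0],"angular":[0,0,-0.9],"claw":-1}]'
python3 -c "
from h import *
st(); print(ctrl.get_state()['torque'])
to([.4585,.2367,.229],70.55+66.8)"
```

```text
time: 25.25
position: [0.459, 0.2372, 0.2314]
tool_rot: [-3.132, -0.205, -0.008]
ft_force: [4.6, 7.1, -0.6]
grip_width: 0.158
grip_force: 40.0
time: 25.85
position: [0.459, 0.2375, 0.2314]
tool_rot: [-3.0, -0.928, -0.009]
ft_force: [3.6, 6.5, 1.7]
grip_width: 0.159
grip_force: 40.0
25.85 [0.459  0.2375 0.2314] [[0.825, 0.564, 0.005], [0.564, -0.825, 0.003], [0.006, 0.0, -1.0]] [-0.11  0.05 -0.43  1.77  0.02  1.31 -1.52] [3.6 6.5 1.7] 0.15878840225617166 39.999590227380395
[ 1.35233011 -0.75371995  0.13262191]
slide [-0.003  0.001  0.01 ] ang [ 0.001 -0.011 -0.433] rows>= 2.0
```

```bash
python3 -m inch '[{"slide":[0,0,0],"angular":[0,0,-0.2],"claw":-1},{"slide":[0,0,0],"angular":[0,0,-0.35],"claw":-1},{"slide":[0,0,0],"angular":[0,0,-0.45],"claw":-1},{"slide":[0,0,0],"angular":[0,0,-0.45],"claw":-1},{"slide":[0,0,0],"angular":[0,0,-0.45],"claw":-1}]'
python3 -c "
from h import *
st(); print(ctrl.get_state()['torque'])
to([.4585,.2367,.229],70.55+66.8)"
python3 -m inch '[{"slide":[0,0,0],"angular":[0,0,0],"claw":0},{"slide":[0,0,0],"angular":[0,0,0],"claw":0},{"slide":[0,0,0],"angular":[0,0,0],"claw":0},{"slide":[0,0,0],"angular":[0,0,0],"claw":0},{"slide":[0,0,-0.15],"angular":[0,0,0],"claw":0},{"slide":[0,0,-0.3],"angular":[0,0,0],"claw":1},{"slide":[-0.15,0,-0.45],"angular":[0,0,0],"claw":1},{"slide":[-0.25,0,-0.45],"angular":[0,0,0],"claw":1},{"slide":[-0.25,0,-0.45],"angular":[0,0,0],"claw":1}]'
python3 - <<'E'
from h import *
st()
for c in ("wrist","side","top"):
    im=img(c); save(im,"d_%s.png"%c); W=cloud(im)
    b=W[(W[...,2]>.232)&(W[...,2]<.25)&(np.hypot(W[...,0]-.4585,W[...,1]-.2367)<.03)]
    print(c,len(b),cv2.minAreaRect(b[:,:2].astype(np.float32)) if len(b)>20 else 0)
D=np.array([.4586,.2367]); y=np.array([-.218,.976]); t=D+.118*y; print(t); to([t[0],t[1],.30],-77.4)
E
```

```text
time: 26.35
position: [0.4588, 0.2374, 0.2314]
tool_rot: [-2.871, -1.272, -0.009]
ft_force: [3.3, 6.6, 0.5]
grip_width: 0.161
grip_force: 40.0
26.35 [0.4588 0.2374 0.2314] [[0.672, 0.741, 0.005], [0.741, -0.672, 0.003], [0.005, 0.001, -1.0]] [-0.1   0.05 -0.44  1.77  0.02  1.31 -1.28] [3.3 6.6 0.5] 0.160829715619838 40.00004458241165
[ 1.36223457 -0.62781544 -0.03141126]
slide [-0.003  0.001  0.01 ] ang [ 0.002 -0.01   0.014] rows>= 1.0
time: 27.25
position: [0.4154, 0.187, 0.3452]
tool_rot: [2.872, 1.265, 0.008]
ft_force: [-0.1, -0.7, -1.0]
grip_width: 0.777
grip_force: 0.0
27.25 [0.4154 0.187  0.3452] [[0.675, 0.738, 0.006], [0.738, -0.675, -0.001], [0.003, 0.005, -1.0]] [-0.05 -0.12 -0.39  1.71 -0.04  1.54 -1.18] [-0.1 -0.7 -1. ] 0.7774795350678081 0.0
wrist 1523 ((0.45782193541526794, 0.2371198982000351), (0.04605837166309357, 0.013923327438533306), 47.6417236328125)
side 167 ((0.453671932220459, 0.23926043510437012), (0.04602474346756935, 0.016985399648547173), 45.40353775024414)
top 6 0
[0.432876 0.351868]
slide [ 0.526 -0.387  0.171] ang [ 0.003 -0.004  1.171] rows>= 5.0
```

The dial reads about 1.205 (bar turned by 67.1°). I check where the grip and trigger are before squeezing.

```bash
python3 - <<'E'
from h import *
D=np.array([.4586,.2367]); x=np.array([.976,.218]); y=np.array([-.218,.976])
im=img("wrist"); W=cloud(im); q=W[...,:2]-D; X=q@x; Y=q@y; Z=W[...,2]
hsv=cv2.cvtColor(im["color"],cv2.COLOR_RGB2HSV)
g=(Z>.222)&(Z<.232)&(Y>.09)&(Y<.15)&(abs(X)<.04); print("grip top",g.sum(), np.percentile(X[g],[2,98]),np.percentile(Y[g],[2,98]))
red=((hsv[...,0]<8)|(hsv[...,0]>172))&(hsv[...,1]>150)&(Z>.17)&(Z<.215)&(abs(X)<.03)&(Y>.06)&(Y<.12)
print("trig",red.sum(),np.percentile(X[red],[2,98]),np.percentile(Y[red],[2,50,98]),np.percentile(Z[red],[2,98]))
c=im["color"][...,::-1].copy(); save(im,"w6.png")
E
```

```text
grip top 1384 [-0.01221441  0.01262594] [0.11322266 0.13215337]
trig 297 [-0.00794266  0.00821293] [0.08205076 0.0852123  0.09347301] [0.19130823 0.20607225]
```

View pics/w6.png

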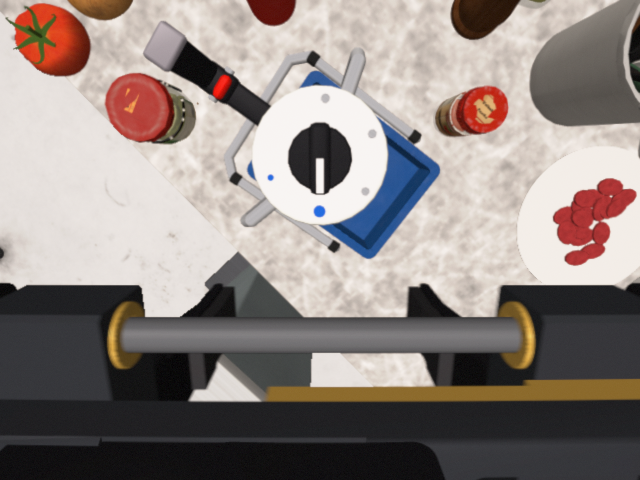

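The pointer stands at the large dot (319,211), the box sits squarely in the stand, and the grip and trigger are where expected. Now above the trigger.

```bash
python3 -m inch '[{"slide":[0.1,-0.08,0],"angular":[0,0,0.25],"claw":1},{"slide":[0.25,-0.18,0],"angular":[0,0,0.5],"claw":1},{"slide":[0.4,-0.29,0],"angular":[0,0,0.75],"claw":1},{"slide":[0.526,-0.387,0],"angular":[0,0,1],"claw":1},{"slide":[0.526,-0.387,0],"angular":[0,0,1],"claw":1},{"slide":[0.526,-0.387,0],"angular":[0,0,1],"claw":1}]'
python3 -c "
from h import *
st(); to([.4329,.3519,.27],-77.4)"
```

```text
time: 28.05
position: [0.4323, 0.3529, 0.3416]
tool_rot: [3.103, 0.491, -0.001]
ft_force: [0.1, 0.1, -0.5]
grip_width: 0.999
grip_force: 0.0
28.05 [0.4323 0.3529 0.3416] [[0.951, 0.309, -0.001], [0.309, -0.951, -0.001], [-0.001, 0.0, -1.0]] [-0.21  0.13 -0.58  1.49  0.07  1.55 -2.04] [ 0.1  0.1 -0.5] 0.9989838607371061 0.0
slide [0.001 0.005 0.286] ang [0.001 0.001 0.179] rows>= 2.0
```

```bash
python3 -m inch '[{"slide":[0,0.005,0.15],"angular":[0,0,0.18],"claw":1},{"slide":[0,0.005,0.28],"angular":[0,0,0.18],"claw":1},{"slide":[0,0.005,0.28],"angular":[0,0,0.18],"claw":1},{"slide":[0,0.005,0.28],"angular":[0,0,0.18],"claw":1},{"slide":[0,0.005,0.28],"angular":[0,0,0.18],"claw":1}]'
python3 -c "
from h import *
st(); to([.4329,.3519,.193],-77.4)"
```

```text
time: 28.55
position: [0.4345, 0.3506, 0.2755]
tool_rot: [-3.122, -0.336, -0.009]
ft_force: [-0.0, -0.1, 0.9]
grip_width: 0.997
grip_force: 0.0
28.55 [0.4345 0.3506 0.2755] [[0.977, 0.213, 0.006], [0.213, -0.977, 0.002], [0.006, -0.001, -1.0]] [-0.21  0.14 -0.57  1.61  0.08  1.41 -2.14] [-0.  -0.1  0.9] 0.9969693757597662 0.0
slide [-0.007 -0.006  0.33 ] ang [-0.001 -0.011 -0.01 ] rows>= 2.0
```

```bash
python3 -m inch '[{"slide":[-0.007,-0.006,0.06],"angular":[0,-0.01,-0.01],"claw":1},{"slide":[-0.007,-0.006,0.12],"angular":[0,-0.01,-0.01],"claw":1},{"slide":[-0.007,-0.006,0.16],"angular":[0,-0.01,-0.01],"claw":1},{"slide":[-0.007,-0.006,0.16],"angular":[0,-0.01,-0.01],"claw":1},{"slide":[-0.007,-0.006,0.16],"angular":[0,-0.01,-0.01],"claw":1}]'
python3 -c "
from h import *
st(); to([.4329,.3519,.193],-77.4)"
```

```text
time: 29.05
position: [0.4314, 0.3514, 0.2328]
tool_rot: [3.121, 0.345, -0.005]
ft_force: [-0.2, 0.2, 0.4]
grip_width: 1.001
grip_force: 0.0
29.05 [0.4314 0.3514 0.2328] [[0.976, 0.219, -0.003], [0.219, -0.976, -0.001], [-0.003, 0.001, -1.0]] [-0.22  0.16 -0.57  1.67  0.09  1.34 -2.15] [-0.2  0.2  0.4] 1.001298023903197 0.0
slide [ 0.007 -0.001  0.159] ang [0.001 0.006 0.001] rows>= 1.0
```

```bash
python3 -m inch '[{"slide":[0.005,0,0.05],"angular":[0,0,0],"claw":1},{"slide":[0.005,0,0.1],"angular":[0,0,0],"claw":1},{"slide":[0.005,0,0.16],"angular":[0,0,0],"claw":1},{"slide":[0.005,0,0.16],"angular":[0,0,0],"claw":1},{"slide":[0.005,0,0.16],"angular":[0,0,0],"claw":1}]'
python3 -c "
from h import *
to([.4329,.3519,.193],-77.4)"
python3 -m inch '[{"slide":[0,0,0],"angular":[0,0,0],"claw":-1},{"slide":[0,0,0],"angular":[0,0,0],"claw":-1},{"slide":[0,0,0],"angular":[0,0,0],"claw":-1},{"slide":[0,0,0],"angular":[0,0,0],"claw":-1},{"slide":[0,0,0],"angular":[0,0,0],"claw":-1},{"slide":[0,0,0],"angular":[0,0,0],"claw":-1},{"slide":[0,0,0],"angular":[0,0,0],"claw":-1},{"slide":[0,0,0],"angular":[0,0,0],"claw":-1},{"slide":[0,0,0],"angular":[0,0,0],"claw":-1},{"slide":[0,0,0],"angular":[0,0,0],"claw":-1}]' 40
python3 -m inch '[{"slide":[0,0,0],"angular":[0,0,0],"claw":-1},{"slide":[0,0,0],"angular":[0,0,0],"claw":-1},{"slide":[0,0,0],"angular":[0,0,0],"claw":-1},{"slide":[0,0,0],"angular":[0,0,0],"claw":-1},{"slide":[0,0,0],"angular":[0,0,0],"claw":-1},{"slide":[0,0,0],"angular":[0,0,0],"claw":-1}]'
```

```text
time: 29.55
position: [0.4324, 0.3516, 0.1925]
tool_rot: [3.121, 0.345, -0.005]
ft_force: [0.1, 0.3, -0.1]
grip_width: 0.999
grip_force: 0.0
slide [ 0.002 -0.001 -0.002] ang [0.002 0.007 0.001] rows>= 1.0
time: 30.55
position: [0.4337, 0.3527, 0.1939]
tool_rot: [-3.122, -0.346, -0.001]
ft_force: [4.3, 2.8, 0.4]
grip_width: 0.309
grip_force: 40.0
time: 31.15
position: [0.4337, 0.3527, 0.1939]
tool_rot: [-3.122, -0.346, -0.001]
ft_force: [4.9, 2.7, 0.5]
grip_width: 0.313
grip_force: 40.0
```

The opening is 27 mm, so the trigger is fully squeezed. I hold a little longer, release, retreat upward and check.

```bash
python3 -m inch '[{"slide":[0,0,0],"angular":[0,0,0],"claw":-1},{"slide":[0,0,0],"angular":[0,0,0],"claw":-1},{"slide":[0,0,0],"angular":[0,0,0],"claw":-1},{"slide":[0,0,0],"angular":[0,0,0],"claw":-1},{"slide":[0,0,0],"angular":[0,0,0],"claw":-1}]'
python3 -m inch '[{"slide":[0,0,0],"angular":[0,0,0],"claw":1},{"slide":[0,0,0],"angular":[0,0,0],"claw":1},{"slide":[0,0,0],"angular":[0,0,0],"claw":1},{"slide":[0,0,0],"angular":[0,0,0],"claw":1},{"slide":[0,0,0],"angular":[0,0,0],"claw":1},{"slide":[0,0,0],"angular":[0,0,0],"claw":1},{"slide":[0,0,0],"angular":[0,0,0],"claw":1},{"slide":[0,0,0],"angular":[0,0,0],"claw":1},{"slide":[0,0,0],"angular":[0,0,0],"claw":1},{"slide":[0,0,0],"angular":[0,0,0],"claw":1}]'
python3 -c "
from h import *
st(); to([.4329,.3519,.193],-77.4)"
python3 -m inch '[{"slide":[0,0,-0.06],"angular":[0,0,0],"claw":1},{"slide":[0,0,-0.15],"angular":[0,0,0],"claw":1},{"slide":[0,0,-0.3],"angular":[0,0,0],"claw":1},{"slide":[0,0,-0.45],"angular":[0,0,0],"claw":1},{"slide":[0,0.1,-0.6],"angular":[0,0,0],"claw":1},{"slide":[0,0.3,-0.6],"angular":[0,0,0],"claw":1},{"slide":[0,0.5,-0.6],"angular":[0,0,0],"claw":1},{"slide":[0,0.7,-0.6],"angular":[0,0,0],"claw":1},{"slide":[0,0.7,-0.6],"angular":[0,0,0],"claw":1}]'
python3 - <<'E'
from h import *
st()
D=np.array([.4586,.2367]); x=np.array([.976,.218]); y=np.array([-.218,.976])
im=img("wrist"); W=cloud(im); q=W[...,:2]-D; X=q@x; Y=q@y; Z=W[...,2]
hsv=cv2.cvtColor(im["color"],cv2.COLOR_RGB2HSV)
red=((hsv[...,0]<8)|(hsv[...,0]>172))&(hsv[...,1]>150)&(Z>.17)&(Z<.215)&(abs(X)<.03)&(Y>.06)&(Y<.12)
print("trig",red.sum(),np.percentile(Y[red],[2,50,98]) if red.any() else 0)
b=(Z>.232)&(Z<.25)&(np.hypot(q[...,0],q[...,1])<.03); print("dial",cv2.minAreaRect(W[b][:,:2].astype(np.float32)) if b.sum()>20 else 0)
for c in ("top","side"):
  im=img(c); W=cloud(im); save(im,"e_%s.png"%c)
  for n in ["pan","lemon_1","bowl_red","jar_0","spice_0","squeeze_1","tomato_0","trigger"]:
    for r in ctrl.outline_of(n,c)[:1]:
        w=W[r["mask"]]; w=w[~np.isnan(w[:,0])]; print(c,n,round(r["confidence"],2),np.round(r["bbox"]),np.round(np.median(w,0),3))
a=cv2.imread("pics/e_top.png")[150:320,130:530]; b=cv2.imread("pics/e_side.png")[170:410,180:420]
c=np.zeros((600,800,3),np.uint8); c[:340]=cv2.resize(a,None,fx=2,fy=2); c[340:,:260]=cv2.resize(b,(260,260)); c[340:,300:560]=cv2.resize(cv2.imread("pics/e_side.png")[230:360,220:350],(260,260)); cv2.imwrite("pics/e.png",c)
E
```

```text
time: 31.65
position: [0.4337, 0.3527, 0.1939]
tool_rot: [-3.122, -0.346, -0.001]
ft_force: [4.2, 2.7, 1.0]
grip_width: 0.308
grip_force: 40.0
time: 32.65
position: [0.4324, 0.3527, 0.1938]
tool_rot: [-3.122, -0.347, 0.003]
ft_force: [0.2, -0.0, -0.2]
grip_width: 0.993
grip_force: 0.0
32.65 [0.4324 0.3527 0.1938] [[0.976, 0.219, -0.002], [0.219, -0.976, 0.0], [-0.002, -0.0, -1.0]] [-0.22  0.19 -0.57  1.72  0.11  1.26 -2.16] [ 0.2 -0.  -0.2] 0.9933305798520737 0.0
slide [0.001 0.003 0.003] ang [-0.001  0.003  0.002] rows>= 1.0
time: 33.55
position: [0.4738, 0.1728, 0.3448]
tool_rot: [3.12, 0.324, 0.0]
ft_force: [0.2, 0.2, -0.3]
grip_width: 0.995
grip_force: 0.0
33.55 [0.4738 0.1728 0.3448] [[0.979, 0.206, 0.001], [0.206, -0.979, -0.004], [-0.0, 0.004, -1.0]] [ 0.01 -0.01 -0.41  1.61  0.    1.54 -1.76] [ 0.2  0.2 -0.3] 0.995008578112924 0.0
trig 397 [0.08217675 0.08627102 0.11599866]
dial ((0.45840004086494446, 0.23665405809879303), (0.04626689851284027, 0.014717835932970047), 47.774322509765625)
top pan 0.71 [264. 235.  37.  51.] [0.443 0.18  0.003]
top lemon_1 0.97 [398. 241.  24.  17.] [ 0.454 -0.187  0.056]
top bowl_red 0.77 [401. 241.  39.  41.] [ 0.452 -0.201  0.035]
top tomato_0 0.79 [461. 198.  27.  27.] [ 0.571 -0.348  0.051]
top trigger 0.33 [460. 199.  28.  26.] [ 0.57  -0.348  0.051]
side pan 0.95 [281. 310.  79.  72.] [0.448 0.225 0.014]
side lemon_1 0.77 [365. 217.  16.  14.] [ 0.449 -0.179  0.058]
side bowl_red 0.76 [363. 222.  36.  36.] [ 0.446 -0.191  0.047]
side jar_0 0.61 [282. 370.  32.  52.] [0.343 0.409 0.089]
side spice_0 0.9 [250. 267.  18.  44.] [0.592 0.174 0.089]
side squeeze_1 0.94 [210. 327.  30.  77.] [0.517 0.416 0.106]
side tomato_0 0.61 [353. 187.  20.  23.] [ 0.564 -0.334  0.043]
side trigger 0.69 [264. 293.   6.  22.] [0.431 0.328 0.192]
```

View pics/e.png

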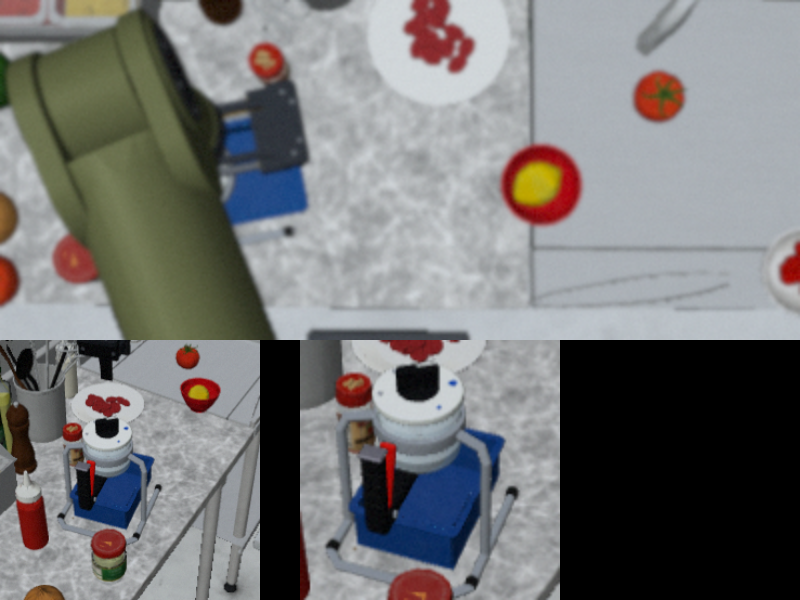

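The final picture shows everything in place:
- The lemon is in the bowl (px 537,183).
- The box is flat in the stand under the nozzle.
- The trigger has sprung back (median local y 86 mm, as at rest).
- The dial is at the large dot.
- The jar, spice jar, squeeze bottle and tomato have not moved.

The gripper is clear, so I hand in.

```bash
python3 -c "
from bench import ctrl
print(ctrl.close_job())"
```

```text
the job is handed in; nothing more can be done
None
```

The job is done and handed in at about 34 s: the lemon is in the red bowl, the blue box stands flat under the nozzle (its centre about 30 mm towards the open side), the dial is at the large dot, and the trigger was fully squeezed, held and sprang right back, with the other items where they were.

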